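Change over the welding turntable

TASK

Clear the finished eye brackets off the welding turntable and hang every one of them by its eye on the painting rack, one to a peg and well on, not at the tip. When all of them hang, set up the next job: lay the base plate flat in the middle of the turntable, then stand the tube upright on the middle of the plate. Leave everything at rest, and do not disturb the brush, the hammer and the magnet.

Things in the scene. Friction and masses are not known exactly. Their poses are not given: they have to be found in the camera images.
- bracket1_eye (a point): eye bracket (3 or 4 alike), grey steel, 0.55 kg, 90 mm high: base plate 56 x 80 x 6 mm (x, y, z), upright eye plate in its middle 8 mm thick (x), 80 wide (y), 84 high. Point: centre of its 30 mm round eye (axis x), mid-width, 55 mm above the underside, 35 below the top edge. Pinch the top edge across x about 27 mm beside the eye to leave the eye free. Starts on the turntable; may be absent
- bracket2_eye (a point): eye bracket like bracket1 (may be absent); centre of its eye, same axes
- bracket3_eye (a point): eye bracket like bracket1 (may be absent); centre of its eye, same axes
- bracket4_eye (a point): eye bracket like bracket1 (may be absent); centre of its eye, same axes
- peg1 (a point): peg 1 of 4 of the fixed painting rack: round steel, 12 mm thick, 120 mm long. Point: on its axis, half-way along, 165 mm up; level x from tip to crossbar, y along the crossbar, z up. It slopes up 8 deg to its tip: tip x -60, z +8 mm; root x +60, z -8 mm. Tips face the robot. Crossbar 40 x 40 mm, x +60 to +100, top 12 mm above this point, nothing higher
- peg2 (a point): peg 2 of the painting rack, same as peg1, 95 mm along +y from it; middle of the peg, same axes
- peg3 (a point): peg 3 of the painting rack, same as peg1, 190 mm along +y from it; middle of the peg, same axes
- peg4 (a point): peg 4 of the painting rack, same as peg1, 285 mm along +y from it; middle of the peg, same axes
- plate_mid (a point): base plate of a handrail post: flat galvanised plate 64 x 120 x 10 mm (x, y, z), two bolt holes, 0.58 kg, lying on the bench. Point: its centre, 5 mm above its underside; x along the 64 mm, y along the 120 mm, z up
- tube_mid (a point): post tube: round galvanised tube, 48 mm outside, 40 inside, 90 mm long, 0.38 kg, standing on end on the bench. Point: on its axis, half-way up (45 mm above its lower end); z along the axis, up
- table_mid (a point): middle of the welding turntable's top face, 85 mm above the bench: a round slotted steel plate of 280 mm, 12 mm thick, with scribed rings, on a narrower fixed green foot. It spins freely about the vertical through this point, even at a light touch. z up
- disc (a joint): angle of the turntable's plate (rad, anticlockwise from above), free to spin without end, a light bearing: no spring, no brake
- brush: bystander: wire brush with wooden back, 200 x 34 x 38 mm, lying along its x; origin under its middle
- chip_hammer: bystander: chipping hammer, 240 mm long, lying along its x, 24 mm thick, head at +x 135 mm across; origin under its middle
- magnet: bystander: blue welding magnet, arrow-shaped, about 105 x 70 x 16 mm; origin under its middle

How it is judged:
By the outcome, as a careful person would: the job done as asked, in the order asked, and still so for the second after the job is handed in, with the robot touching nothing.
Of bracket1, bracket2, bracket3, bracket4 only 3 to 4 are there at a start; the rules pass over those that are not, and their reading is None.
At some moment in a run one of bracket1, bracket2, bracket3, bracket4 may be knocked a few centimetres aside while the robot is not near it.
It also fails if it takes over 208 s, if anything falls off the work surface, if the arm or the gripper's body presses on something with over 40 N, if the wrist force passes 120 N, or if a joint passes its speed limit or range.

ROBOT

A 6-joint arm with a two-finger parallel gripper is mounted at the origin on the work surface. World frame = base frame: x ahead of the robot, y to its left, z up, the work surface at z = 0. Lengths are in m, angles in rad, forces in N, time in s.
With the tool pointing down it reaches from about 0.25 to 0.775 m from the base axis. Payload 4 kg.
Tool frame: the origin (TCP) lies at the centre of the arm's flange, where the gripper is bolted on; the fingertips stand 199 mm ahead of it and the grasp point (between the pads) lies 180 mm ahead of it; z points along the fingers, y is the line along which they close (so a half turn about z gives the same grasp; the last joint's range is limited). The gripper opens to 94 mm and grips with 3 to 60 N. Pads are 16 mm wide; open, the fingers measure 119 mm over their backs; the gripper's body (75 mm by 177 mm) begins 78 mm behind the grasp point.
Start: joints at [1.149, 0.087, 1.371, -0, 1.684, -0.103], TCP at [0.172, 0.522, 0.405] pointing down, gripper open.
Joint ranges: [-3.1, 3.1], [-0.76, 2.03], [0.27, 2.55], [-1.08, 4.22], [0.17, 2.65], [-2.57, 2.57]. Speed limits (rad/s): [2.79, 2.79, 3.14, 3.14, 3.14, 3.14].

INTERFACE

Orientations are given as [roll, pitch, yaw] about the fixed x, y, z axes, in that order (R = Rz(yaw) Ry(pitch) Rx(roll)).
In Python, from bench import robot, eyes, models gives the robot as it stands.
- The arm moves only by the tool step_arm, never from a script. Its argument "commands" is a list that holds one entry, the list of rows, each a list of 7 numbers: the shift along the tool's x, y, z in mm, then the turn, a rotation vector about the tool's x, y, z in rad, then the finger opening in mm, from 0 to 94. In form: [[[tx, ty, tz, wx, wy, wz, gripper], ...]]. A call has 1 to 20 rows; each row shifts and turns the commanded pose from where the row before left it, along the tool's axes as they then stand; what a row does not reach is not made up. A row lasts 1/8 s, in which the tool goes at most 62.5 mm and 10.7 degrees, less where a joint would pass 70% of its speed; a pose out of reach is approached as far as the arm can. A call is refused whole if a number of a shift passes 62.5 or a number of a turn 0.188, either way. A call with a gripper value outside its range is refused whole. The fingers move at their own pace and stop on an object; the grip force is fixed at half the most. Time passes only in rows, so rows that do not move let the fingers close. It gives the time, the measured TCP pose, the force, the opening and the grip force at its end, in the units of the state.
- robot.get_obs(): the state, without advancing time (a new reading comes with each control period).
- eyes.snapshot(name): name is "scene" or "side" or "wrist"; returns a dict with "color" (384x512x3 uint8, red, green, blue), "camera_matrix" (3x3 intrinsics, pixels), "D" ([k1, k2, p1, p2, k3] as OpenCV has them; the pictures are not rectified), "eye" and "rotation" of the camera in the world; the wrist camera has in their place "tool_from_camera" (4x4, takes a point from camera to tool coordinates, whose origin is the TCP and whose axes are the flange's). Camera axes: x right, y up, looking along -z (the intrinsics and any distortion apply to the point x, -y, -z); pixel columns grow to the right and rows downward; lengths in m; the calibration is good to about 2 mm. A picture is of the moment at which its call begins: read the wrist's pose just before it. There is no depth.
- robot.close_job(): hands the job in; it is judged then, once.
Trained networks look in a picture, given as the dict that the camera call returned (one of the last four; its "shot" number tells which), for a name from the list of things; names that differ only in an ending like _2 or _b are one class to them, and where a whole thing is asked for, a point or a joint stands for the part that bears it (a point fixed in the world has none). Each returns a list of dicts, best first, with "confidence" (0 to 1); they miss things now and then, are a little off and sometimes report something else, mostly with a low value. They report only what shows in the picture. A call takes as long as a camera call.
- models.masks_of(picture, query): "mask" (384x512 bool, what is visible of it) and "xy" ([column, row] in pixels, amid what is visible of it).
- models.tip_of(picture, query): "xy" ([column, row] in pixels: a listed point, or the origin of a listed thing).
The state is a dict: "time": time; "joint_positions": joint angles; "qvel": joint speeds; "joint_torque": joint torques, N m; "tool_pos": TCP position; "ee_rot": TCP orientation; "wrist_force": force on the tool from outside, world axes, zero at the start; "wrist_torque": the same for the moment, N m; "width": finger opening in m; "finger_force": force on a finger pad.
Only numpy, scipy, OpenCV 4.12 (cv2) and the standard library are available. Lean on these libraries where they do the work, as an engineer would, in place of code of your own. Each camera call takes 0.05 s, during which the arm holds its last target. There are 200 camera calls.

## Working session

There is one attempt and no reset: what is moved stays moved. The work goes in short steps, Python scripts to look and compute and a tool call to move; the robot and the scene stay as the last step left them, time stands still between calls to the robot, and variables do not carry over. Pictures are saved under pics/ and viewed, at most 14 in all, crops included, and the job is handed in when it is done.

Besides the shell and the picture viewer there is one more tool, called after "Call:" as name(argument=value, ...), one argument or row to a line, values as JSON. step_arm: Moves the arm, as the interface text tells. Its arguments: {"type":"object","properties":{"commands":{"type":"array"}},"required":["commands"]}

```bash
mkdir -p pics; cat > h.py <<'E'
import numpy as np, cv2
from scipy.spatial.transform import Rotation as Ro
from bench import robot, eyes, models
def cam(p,obs=None):
    if 'eye' in p: return np.array(p['eye']),np.array(p['rotation'])
    T=np.array(p['tool_from_camera']);R=Ro.from_euler('xyz',obs['ee_rot']).as_matrix()
    return R@T[:3,3]+np.array(obs['tool_pos']),R@T[:3,:3]
def ray(p,xy,obs=None):
    e,R=cam(p,obs);u=cv2.undistortPoints(np.array([[xy]],float),np.array(p['camera_matrix']),np.array(p['D'])).ravel()
    return e,R@np.array([u[0],-u[1],-1])
def atz(p,xy,z,obs=None):
    e,d=ray(p,xy,obs);return e+d*(z-e[2])/d[2]
def proj(p,P,obs=None):
    e,R=cam(p,obs);c=(np.atleast_2d(P)-e)@R;c=c*[1,-1,-1]
    return cv2.projectPoints(c,np.zeros(3),np.zeros(3),np.array(p['camera_matrix']),np.array(p['D']))[0][:,0]
def tri(rs):
    A=0;b=0
    for e,d in rs:
        d=d/np.linalg.norm(d);M=np.eye(3)-np.outer(d,d);A=A+M;b=b+M@e
    return np.linalg.solve(A,b)
def save(p,n): cv2.imwrite('pics/'+n+'.png',p['color'][:,:,::-1])
E
python3 - <<'E'
from h import *
np.set_printoptions(precision=3,suppress=True)
o=robot.get_obs();print(o['tool_pos'],o['ee_rot'])
for n in ['scene','side','wrist']:
    p=eyes.snapshot(n);save(p,n+'0');e,R=cam(p,o);print(n,e,-R[:,2])
    zs=dict(bracket1_eye=.14,peg1=.165,plate_mid=.01,tube_mid=.045,table_mid=.085)
    for q in ['bracket1_eye','peg1','peg2','peg3','peg4','plate_mid','tube_mid','table_mid','brush','chip_hammer','magnet']:
        for r in models.tip_of(p,q)[:5]:
            if r['confidence']>.3: print(n,q,np.round(r['xy']),round(r['confidence'],2),atz(p,r['xy'],.165 if 'peg' in q else zs.get(q,0),o))
E
```

```text
[0.172 0.522 0.404] [-3.139 -0.     2.823]Traceback (most recent call last):
  File "<stdin>", line 5, in <module>
IndexError: too many indices for array: array is 1-dimensional, but 2 were indexed
```

```bash
python3 - <<'E'
import cv2,numpy as np
a=[cv2.imread(f'pics/{n}0.png') for n in ['scene','side']]
cv2.imwrite('pics/a0.png',cv2.resize(a[0],(800,600)));cv2.imwrite('pics/b0.png',cv2.resize(a[1],(800,600)))
E
```

```text
[ WARN:0@0.010] global loadsave.cpp:275 findDecoder imread_('pics/side0.png'): can't open/read file: check file path/integrity
Traceback (most recent call last):
cv2.error: OpenCV(4.12.0) /io/opencv/modules/imgproc/src/resize.cpp:4208: error: (-215:Assertion failed) !ssize.empty() in function 'resize'
```

View pics/a0.png

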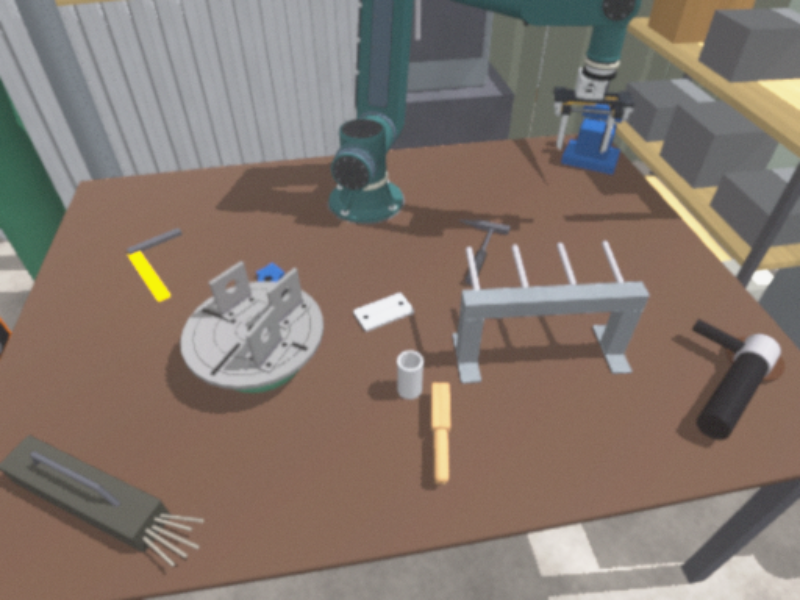

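The scene picture shows the turntable at about (252,332) with 3 brackets on it, the plate at (384,311), the tube at (410,374) and the rack at (550,300). The camera rotation isn't a 3x3 matrix, so I'll handle that.

```bash
python3 - <<'E'
from h import *
p=eyes.snapshot('scene');print(p['rotation'],p['eye'])
import re
s=open('h.py').read()
s=s.replace("np.array(p['eye']),np.array(p['rotation'])","np.array(p['eye']),rot(p['rotation'])")
s=s.replace("def cam(","def rot(r):\n    r=np.array(r,float)\n    return r if r.ndim==2 else (Ro.from_euler('xyz',r) if r.size==3 else Ro.from_quat(r)).as_matrix()\ndef cam(",1)
open('h.py','w').write(s)
E
cat > m0.py <<'E'
from h import *
np.set_printoptions(precision=3,suppress=True)
o=robot.get_obs()
for n in ['scene','side','wrist']:
    p=eyes.snapshot(n);save(p,n+'0');e,R=cam(p,o);print(n,e,-R[:,2])
    zs=dict(bracket1_eye=.14,peg1=.165,plate_mid=.01,tube_mid=.045,table_mid=.085)
    for q in ['bracket1_eye','peg1','peg2','peg3','peg4','plate_mid','tube_mid','table_mid','brush','chip_hammer','magnet']:
        for r in models.tip_of(p,q)[:5]:
            if r['confidence']>.3: print(n,q,np.round(r['xy']),round(r['confidence'],2),atz(p,r['xy'],.165 if 'peg' in q else zs.get(q,0),o))
cv2.imwrite('pics/b0.png',cv2.resize(cv2.imread('pics/side0.png'),(800,600)))
E
python3 m0.py
```

```text
[0.78633595 0.00463642 1.39950933] [ 1.29430412 -0.12255959  0.8761997 ]
scene [ 1.294 -0.123  0.876] [-0.698  0.117 -0.706]
scene bracket1_eye [170. 216.] 0.93 [ 0.607 -0.253  0.14 ]
scene peg1 [335. 172.] 0.94 [0.534 0.257 0.165]
scene peg1 [390. 167.] 0.94 [0.543 0.438 0.165]
scene peg1 [301. 176.] 0.91 [0.535 0.147 0.165]
scene peg1 [361. 166.] 0.7 [0.521 0.347 0.165]
scene peg2 [335. 172.] 0.94 [0.534 0.257 0.165]
scene peg2 [390. 167.] 0.94 [0.543 0.438 0.165]
scene peg2 [301. 176.] 0.91 [0.535 0.147 0.165]
scene peg2 [361. 166.] 0.7 [0.521 0.347 0.165]
scene peg3 [335. 172.] 0.94 [0.534 0.257 0.165]
scene peg3 [390. 167.] 0.94 [0.543 0.438 0.165]
scene peg3 [301. 176.] 0.91 [0.535 0.147 0.165]
scene peg3 [361. 166.] 0.7 [0.521 0.347 0.165]
scene peg4 [335. 172.] 0.94 [0.534 0.257 0.165]
scene peg4 [390. 167.] 0.94 [0.543 0.438 0.165]
scene peg4 [301. 176.] 0.91 [0.535 0.147 0.165]
scene peg4 [361. 166.] 0.7 [0.521 0.347 0.165]
scene plate_mid [243. 199.] 0.58 [ 0.452 -0.026  0.01 ]
scene tube_mid [262. 242.] 0.94 [0.672 0.003 0.045]
scene table_mid [163. 210.] 0.58 [ 0.528 -0.
[... 1167 characters left out ...]
 0.88 [0.539 0.233 0.165]
side peg4 [261.  90.] 0.69 [0.558 0.333 0.165]
side peg4 [257. 130.] 0.57 [0.53  0.151 0.165]
side peg4 [271. 292.] 0.51 [ 0.521 -0.336  0.165]
side plate_mid [232. 218.] 0.68 [ 0.451 -0.022  0.01 ]
side tube_mid [315. 200.] 0.65 [ 0.675 -0.007  0.045]
side table_mid [270. 292.] 0.66 [ 0.525 -0.291  0.085]
side table_mid [301. 265.] 0.54 [ 0.602 -0.229  0.085]
side brush [349. 200.] 0.73 [ 0.784  0.025 -0.   ]
side chip_hammer [176. 152.] 0.64 [0.288 0.257 0.   ]
side magnet [176. 308.] 0.64 [ 0.308 -0.273  0.   ]
wrist [0.097 0.549 0.383] [ 0.259 -0.087 -0.962]
wrist tube_mid [127. 286.] 0.56 [0.266 0.3   0.045]
wrist chip_hammer [127. 287.] 0.9 [0.291 0.265 0.   ]
```

View pics/b0.png

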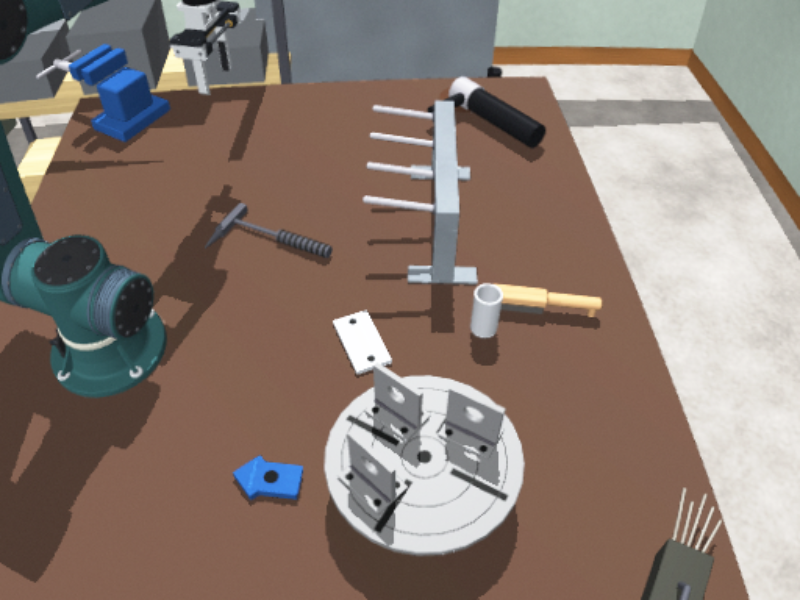

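```bash
cat >> h.py <<'E'
def plan(pos,yaw,n,g,start=None,dec=0):
    """rows to world pos [m], tool down with yaw; start=(pos,R)"""
    o=robot.get_obs();P=np.array(o['tool_pos'])*1e3;R=Ro.from_euler('xyz',o['ee_rot'])
    if start: P,R=start
    T=np.array(pos)*1e3;Rt=Ro.from_euler('xyz',[np.pi,0,yaw]);rv=(R.inv()*Rt).as_rotvec()
    P0,R0=P.copy(),R;rows=[]
    for i in range(1,n+1):
        s=np.round(R.inv().apply(P0+(T-P0)*i/n-P),dec)+0.
        w=np.round((R.inv()*R0*Ro.from_rotvec(rv*i/n)).as_rotvec(),3)+0.
        rows.append([float(v) for v in s]+[float(v) for v in w]+[g]);P=P+R.apply(s);R=R*Ro.from_rotvec(w)
    return rows,(P,R)
def show(*segs):
    st=None;out=[]
    for s in segs:
        r,st=plan(*s[:4],start=st,dec=s[4] if len(s)>4 else 0);out+=r
    for i in range(0,len(out),20): print('[['+','.join('['+','.join(f'{v:g}' for v in x)+']' for x in out[i:i+20])+']]')
E
python3 - <<'E'
from h import *
np.set_printoptions(precision=4,suppress=True)
S=eyes.snapshot('scene');D=eyes.snapshot('side')
a=sorted([r['xy'] for r in models.tip_of(S,'peg1') if r['confidence']>.3],key=lambda v:v[0])
b=sorted([r['xy'] for r in models.tip_of(D,'peg1') if r['confidence']>.3 and r['xy'][1]<200],key=lambda v:-v[1])
for u,v in zip(a,b): print('peg',tri([ray(S,u),ray(D,v)]))
for u,v in [((148,186),(238,298)),((184,188),(254,252)),((170,215),(304,264))]: print('eye',tri([ray(S,u),ray(D,v)]))
for q in ['table_mid','tube_mid','plate_mid','magnet','brush']: print(q,tri([ray(S,models.tip_of(S,q)[0]['xy']),ray(D,models.tip_of(D,q)[0]['xy'])]))
print(S['camera_matrix'])
o=robot.get_obs()
show(((.45,.3,.52),2.2,10,94),((.527,-.29,.52),1.571,16,94))
E
```

```text
peg [ 0.2978  0.2545 -0.0356]
peg [0.5236 0.2442 0.1252]
peg [0.5418 0.3443 0.1628]
peg [0.5547 0.4249 0.1743]
eye [ 0.4547 -0.3243  0.1271]
eye [ 0.4938 -0.2138  0.1327]
eye [ 0.5996 -0.2555  0.134 ]
table_mid [ 0.5212 -0.2868  0.0783]
tube_mid [0.6725 0.0038 0.0432]
plate_mid [ 0.4487 -0.0257  0.0149]
magnet [ 0.3048 -0.2692  0.0019]
brush [0.7812 0.0311 0.0018]
[[347.6927   0.     255.4242]
 [  0.     347.6927 194.9808]
 [  0.       0.       1.    ]]
[[[-33,-12,-12,0,0,0.062,94],[-34,-11,-11,0,0,0.063,94],[-35,-8,-12,0,0,0.062,94],[-35,-6,-11,0,0,0.062,94],[-35,-4,-12,0,0,0.062,94],[-36,-1,-11,0,0,0.063,94],[-35,0,-12,0,0,0.062,94],[-36,3,-11,0,0,0.062,94],[-35,5,-12,0,0,0.063,94],[-35,7,-11,0,0,0.062,94],[-33,-18,0,0,0,0.039,94],[-33,-16,0,0,0,0.04,94],[-34,-15,0,0,0,0.039,94],[-34,-14,0,0,0,0.039,94],[-35,-13,0,0,0,0.039,94],[-36,-11,0,0,0,0.04,94],[-36,-9,0,0,0,0.039,94],[-36,-9,0,0,0,0.039,94],[-37,-6,0,0,0,0.04,94],[-36,-6,0,0,0,0.039,94]]]
[[[-37,-4,0,0,0,0.039,94],[-37,-2,0,0,0,0.04,94],[-38,-1,0,0,0,0.039,94],[-37,0,0,0,0,0.039,94],[-37,2,0,0,0,0.039,94],[-37,4,0,0,0,0.04,94]]]
```

Call:
step_arm(
  commands=[
    [[-33,-12,-12,0,0,0.062,94],[-34,-11,-11,0,0,0.063,94],[-35,-8,-12,0,0,0.062,94],[-35,-6,-11,0,0,0.062,94],[-35,-4,-12,0,0,0.062,94],[-36,-1,-11,0,0,0.063,94],[-35,0,-12,0,0,0.062,94],[-36,3,-11,0,0,0.062,94],[-35,5,-12,0,0,0.063,94],[-35,7,-11,0,0,0.062,94],[0,0,0,0,0,0,94],[0,0,0,0,0,0,94]],
  ],
)

```text
time: 4.1
tool_pos: [0.4495, 0.2998, 0.5194]
ee_rot: [-3.141, -0.001, 2.2]
wrist_force: [-0.6, 1.2, 0.3]
width: 0.0939
finger_force: 0.0
```

```bash
python3 - <<'E'
from h import *
np.set_printoptions(precision=4,suppress=True)
o=robot.get_obs();print(o['tool_pos'],o['ee_rot'],o['joint_positions'])
p=eyes.snapshot('wrist');save(p,'w1')
for r in models.tip_of(p,'peg1'): print(np.round(r['xy']),round(r['confidence'],2),atz(p,r['xy'],.165,o))
show(((.527,-.29,.52),1.571,16,94))
E
```

```text
[0.4495 0.2998 0.5194] [-3.1411 -0.0008  2.2004] [ 0.4831  0.0723  1.1612  0.0007  1.9087 -0.1463]
[235. 293.] 0.97 [0.5257 0.1516 0.165 ]
[338. 198.] 0.87 [0.55  0.344 0.165]
[284. 246.] 0.76 [0.536  0.2504 0.165 ]
[394. 142.] 0.64 [0.5592 0.4387 0.165 ]
[[[-33,-18,0,0,0,0.039,94],[-33,-16,0,0,0,0.04,94],[-34,-16,0,0,0,0.039,94],[-35,-13,0,0,0,0.04,94],[-35,-13,0,0,0,0.039,94],[-35,-11,0,0,0,0.039,94],[-36,-10,0,0,0,0.04,94],[-36,-8,0,0,0,0.039,94],[-37,-7,0,0,0,0.04,94],[-37,-5,0,-0.001,0,0.039,94],[-37,-4,-1,0,0,0.039,94],[-37,-2,0,0,0,0.04,94],[-37,-1,0,0,0,0.039,94],[-37,0,0,0,0,0.04,94],[-37,2,0,0,0,0.039,94],[-37,3,0,0,0,0.039,94]]]
```

View pics/w1.png

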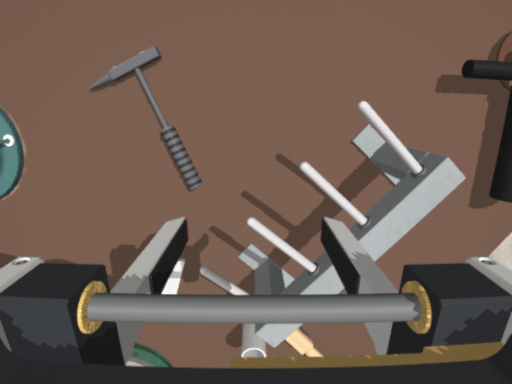

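The wrist view shows all four pegs, with mids near (392,140), (335,195), (284,245) and (230,287). That agrees with the network. Next I'll move over the turntable.

Call:
step_arm(
  commands=[
    [[-33,-18,0,0,0,0.039,94],[-33,-16,0,0,0,0.04,94],[-34,-16,0,0,0,0.039,94],[-35,-13,0,0,0,0.04,94],[-35,-13,0,0,0,0.039,94],[-35,-11,0,0,0,0.039,94],[-36,-10,0,0,0,0.04,94],[-36,-8,0,0,0,0.039,94],[-37,-7,0,0,0,0.04,94],[-37,-5,0,0,0,0.039,94],[-37,-4,0,0,0,0.039,94],[-37,-2,0,0,0,0.04,94],[-37,-1,0,0,0,0.039,94],[-37,0,0,0,0,0.04,94],[-37,2,0,0,0,0.039,94],[-37,3,0,0,0,0.039,94],[0,0,0,0,0,0,94],[0,0,0,0,0,0,94]],
  ],
)

```text
time: 6.45
tool_pos: [0.5265, -0.2892, 0.5195]
ee_rot: [-3.141, -0.001, 1.572]
wrist_force: [0.0, 0.3, 0.7]
width: 0.094
finger_force: 0.0
```

```bash
python3 - <<'E'
from h import *
np.set_printoptions(precision=4,suppress=True)
o=robot.get_obs();print(o['tool_pos'],o['ee_rot'],o['joint_positions'])
p=eyes.snapshot('wrist');save(p,'w2')
for q,z in [('bracket1_eye',.14),('table_mid',.085)]:
  for r in models.tip_of(p,q): print(q,np.round(r['xy']),round(r['confidence'],2),atz(p,r['xy'],z,o))
for r in models.masks_of(p,'bracket1_eye'): print(r['confidence'],r['xy'],r['mask'].sum())
cv2.imwrite('pics/w2b.png',cv2.resize(cv2.imread('pics/w2.png'),(800,600),interpolation=cv2.INTER_CUBIC))
# rack direction from w1
class X: pass
o1=dict(tool_pos=[.4495,.2998,.5194],ee_rot=[-3.1411,-.0008,2.2004])
for t,r in [((363,105),(419,172)),((305,167),(366,222)),((251,222),(315,270))]:
    a=atz(p,t,.174,o1);b=atz(p,r,.159,o1);print(a,b,np.degrees(np.arctan2(*(b-a)[[1,0]])),np.linalg.norm((b-a)[:2]))
E
```

```text
[ 0.5265 -0.2892  0.5195] [-3.1413 -0.001   1.5716] [-0.5968  0.212   1.0036  0.0007  1.9268 -0.5974]
bracket1_eye [308. 154.] 0.98 [ 0.5962 -0.2602  0.14  ]
0.88 [303.2, 148.2] 2284
[0.4966 0.4449 0.174 ] [0.6145 0.431  0.159 ] -6.721321761761115 0.11872636717314282
[0.488  0.3497 0.174 ] [0.6047 0.3395 0.159 ] -5.010617435935228 0.11717408128026835
[0.4773 0.2547 0.174 ] [0.5957 0.2437 0.159 ] -5.345668273471658 0.11891210393432712
```

View pics/w2b.png

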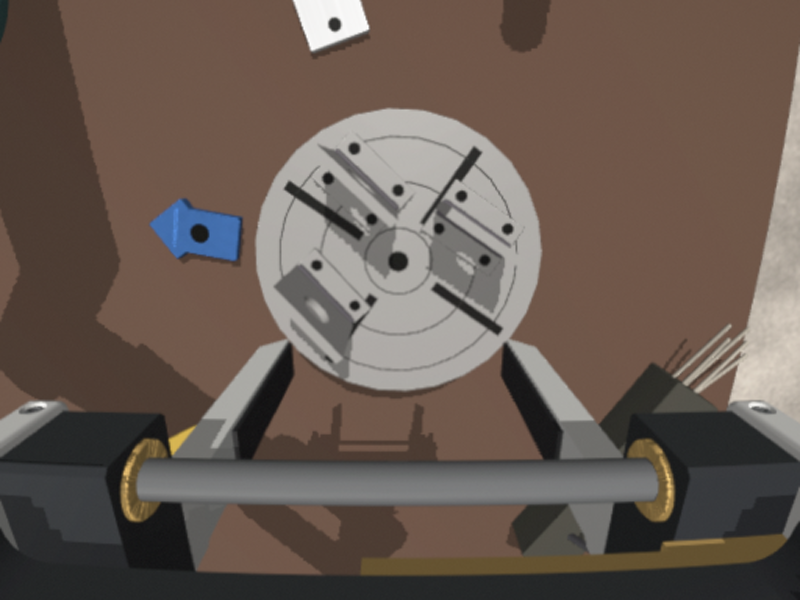

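The view shows three brackets, with base holes visible: A near (363,184), B near (473,228), and C with two holes at (316,265) and (354,305). From these I'll compute the bracket poses and overlay the models as a check.

```bash
cat >> h.py <<'E'
def bpts(x,y,th,z0=.085):
    L=[[sx*.028,sy*.04,.006] for sx,sy in((1,1),(1,-1),(-1,-1),(-1,1))]+[[sx*.004,sy*.04,.09] for sx,sy in((1,1),(1,-1),(-1,-1),(-1,1))]
    L+=[[0,.015*np.cos(t),.055+.015*np.sin(t)] for t in np.linspace(0,6.28,13)]
    return Ro.from_euler('z',th).apply(L)+[x,y,z0]
def draw(im,p,P,o,s):
    q=np.int32(proj(p,P,o)*s)
    for a in (q[:4],q[4:8],q[8:]): cv2.polylines(im,[a],True,(0,0,255),1)
E
python3 - <<'E'
from h import *
np.set_printoptions(precision=4,suppress=True)
o=robot.get_obs();p=eyes.snapshot('wrist')
f=lambda l:np.array([atz(p,np.array(v)*.64,.091,o)[:2] for v in l])
im=cv2.resize(p['color'][:,:,::-1],(800,600),interpolation=cv2.INTER_CUBIC)[100:400,230:560];im=np.ascontiguousarray(cv2.resize(im,None,fx=2,fy=2))
im=cv2.resize(p['color'][:,:,::-1],None,fx=4,fy=4,interpolation=cv2.INTER_CUBIC)
def th(d): return (np.arctan2(d[1],d[0])-np.pi/2+np.pi/2)%np.pi-np.pi/2
offs=[]
for n,l in dict(A=[(354,148),(398,190),(328,178),(371,219)],B=[(461,195),(508,229),(439,228),(484,260)]).items():
    h=f(l);d=h[1]-h[0]+h[3]-h[2];t=th(d);c=h.mean(0);print(n,c,t,np.linalg.norm(d)/2,np.linalg.norm(h[0]-h[2]+h[1]-h[3])/2)
    draw(im,p,bpts(*c,t),o,4)
h=f([(316,265),(354,305)]);d=h[1]-h[0];t=th(d);a=.0195
nrm=np.array([-d[1],d[0]])/np.linalg.norm(d);e=atz(p,np.array([318,310])*.64,.14,o)[:2]
m=h.mean(0);nrm*=np.sign(nrm@(e-m));c=m+nrm*a;print('C',c,t,np.linalg.norm(d),e)
draw(im,p,bpts(*c,t),o,4)
cv2.imwrite('pics/ov.png',im[230:850,640:1420])
print('table',atz(p,np.array([398,261])*.64,.085,o))
E
```

```text
A [ 0.4951 -0.2166] 0.8125390861957058 0.05407602076846615 0.036197164627941814
B [ 0.5982 -0.2569] 0.9696889631947574 0.05444999704598789 0.0363914613688778
C [ 0.4518 -0.3253] 0.7250518707888602 0.05371902756508275 [ 0.4576 -0.3221]
table [ 0.5275 -0.2895  0.085 ]
```

View pics/ov.png

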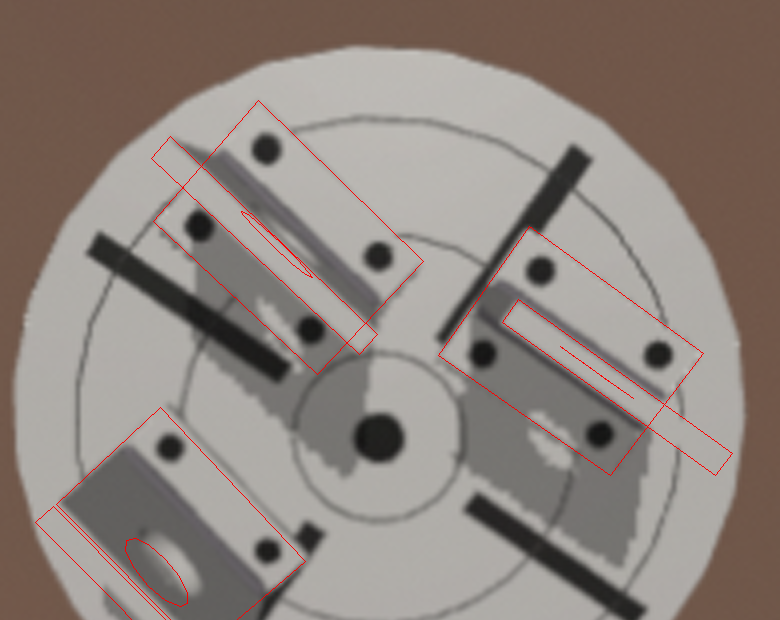

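The overlay bases match the plates well. Bracket A goes first: I'll approach above the grasp point and check from near.

```bash
python3 - <<'E'
from h import *
show(((.477,-.199,.42),2.383,9,44))
E
```

```text
[[[10,-5,11,0,0,-0.09,44],[11,-5,11,0,0,-0.09,44],[10,-4,11,0,0,-0.091,44],[11,-2,12,0,0,-0.09,44],[12,-2,11,0,0,-0.09,44],[11,0,11,0,0,-0.09,44],[12,0,11,0,0.001,-0.09,44],[11,2,11,0,0,-0.09,44],[11,2,11,0.001,0,-0.091,44]]]
```

Call:
step_arm(
  commands=[
    [[10,-5,11,0,0,-0.09,44],[11,-5,11,0,0,-0.09,44],[10,-4,11,0,0,-0.091,44],[11,-2,12,0,0,-0.09,44],[12,-2,11,0,0,-0.09,44],[11,0,11,0,0,-0.09,44],[12,0,11,0,0,-0.09,44],[11,2,11,0,0,-0.09,44],[11,2,11,0,0,-0.091,44],[0,0,0,0,0,0,44],[0,0,0,0,0,0,44]],
  ],
)

```text
time: 8.07
tool_pos: [0.4771, -0.2002, 0.4204]
ee_rot: [3.141, 0.001, 2.381]
wrist_force: [0.1, -0.4, 0.5]
width: 0.0439
finger_force: 0.0
```

```bash
python3 - <<'E'
from h import *
np.set_printoptions(precision=4,suppress=True)
o=robot.get_obs();print(o['tool_pos'],o['ee_rot'],o['joint_positions'],o['width'])
p=eyes.snapshot('wrist');im=cv2.resize(p['color'][:,:,::-1],(800,600),interpolation=cv2.INTER_CUBIC)
for b in [(.4951,-.2166,.8125),(.5982,-.2569,.9697),(.4518,-.3253,.725)]:draw(im,p,bpts(*b),o,800/512)
cv2.imwrite('pics/n1.png',im)
E
```

```text
[ 0.4771 -0.2002  0.4204] [3.1413 0.0013 2.3809] [-0.5068  0.0115  1.4189 -0.      1.7099 -1.3169] 0.04385411073172855
```

View pics/n1.png

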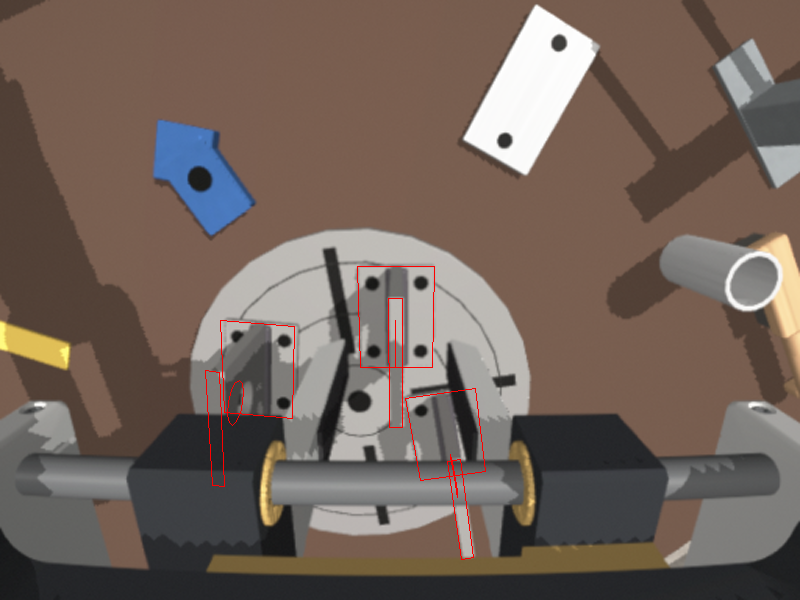

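The bases match in the near view: A at (396,316), centred between the fingers. Now I'll descend and grasp.

Call:
step_arm(
  commands=[
    [[0,0,20,0,0,0,44],[0,0,20,0,0,0,44],[0,0,20,0,0,0,44],[0,0,15,0,0,0,44],[0,0,0,0,0,0,44],[0,0,0,0,0,0,0],[0,0,0,0,0,0,0],[0,0,0,0,0,0,0],[0,0,0,0,0,0,0],[0,0,0,0,0,0,0],[0,0,0,0,0,0,0],[0,0,-10,0,0,0,0],[0,0,-10,0,0,0,0],[0,0,-10,0,0,0,0]],
  ],
)

```text
time: 9.88
tool_pos: [0.477, -0.2002, 0.3748]
ee_rot: [-3.141, -0.001, 2.382]
wrist_force: [0.3, -0.1, -5.0]
width: 0.008
finger_force: 30.0
```

```bash
cat > look.py <<'E'
from h import *
import sys
np.set_printoptions(precision=4,suppress=True)
o=robot.get_obs();print(o['tool_pos'],o['ee_rot'],'q',np.array(o['joint_positions']),o['width'],o['wrist_force'],o['time'])
# rack: hang pose for peg k (eye offset d along rack y from grasp): prints TCP points
t=-.105;ex=np.array([np.cos(t),np.sin(t)]);ey=np.array([-np.sin(t),np.cos(t)])
pegs={1:(.526,.153),2:(.536,.2487),3:(.546,.3435),4:(.556,.438)}
def tcp(k,s,d,dz): return (*(np.array(pegs[k])+ex*s+ey*d),.165-.1405*s+dz+.205)
E
python3 - <<'E'
from look import *
show(((.45,-.10,.47),2.0,6,0),(tcp(1,-.10,.0244,.08),1.466,10,0))
E
```

```text
[ 0.477  -0.2002  0.3748] [-3.1414 -0.0012  2.3818] q [-0.507   0.0225  1.4976  0.0001  1.6226 -1.318 ] 0.007972756549285604 [ 0.3069 -0.1002 -4.9876] 9.875
[[[15,9,-16,0,0,0.064,0],[15,8,-16,0,0,0.063,0],[16,7,-16,0,-0.001,0.064,0],[16,6,-15,0,0,0.064,0],[17,5,-16,0,0,0.063,0],[17,4,-16,0,0,0.064,0],[27,10,1,0,0,0.053,0],[27,9,0,0,0,0.054,0],[28,7,1,0,0,0.053,0],[29,5,0,0,0,0.054,0],[28,5,1,0,0,0.053,0],[29,2,0,0,0,0.053,0],[29,1,1,0,0,0.054,0],[28,0,1,0,0,0.053,0],[29,-2,0,0,0,0.053,0],[29,-4,1,0,0,0.054,0]]]
```

Call:
step_arm(
  commands=[
    [[15,9,-16,0,0,0.064,0],[15,8,-16,0,0,0.063,0],[16,7,-16,0,0,0.064,0],[16,6,-15,0,0,0.064,0],[17,5,-16,0,0,0.063,0],[17,4,-16,0,0,0.064,0],[27,10,1,0,0,0.053,0],[27,9,0,0,0,0.054,0],[28,7,1,0,0,0.053,0],[29,5,0,0,0,0.054,0],[28,5,1,0,0,0.053,0],[29,2,0,0,0,0.053,0],[29,1,1,0,0,0.054,0],[28,0,1,0,0,0.053,0],[29,-2,0,0,0,0.053,0],[29,-4,1,0,0,0.054,0],[0,0,0,0,0,0,0],[0,0,0,0,0,0,0]],
  ],
)

```text
time: 12.12
tool_pos: [0.4288, 0.1878, 0.464]
ee_rot: [3.141, 0.0, 1.466]
wrist_force: [-0.2, 0.2, -5.1]
width: 0.0076
finger_force: 30.0
```

```bash
python3 - <<'E'
from look import *
show((tcp(1,-.10,.0244,.0),1.466,5,0,1))
S=eyes.snapshot('scene');D=eyes.snapshot('side')
R=Ro.from_euler('xyz',o['ee_rot']);e=np.array(o['tool_pos'])+[*(-ey*.0244),-.205]
print('eye expected',e)
for n,p in (('S',S),('D',D)):
    print(n,proj(p,e),[(np.round(r['xy']),r['confidence']) for r in models.tip_of(p,'bracket1_eye')])
    im=p['color'][:,:,::-1].copy();P=bpts(e[0],e[1],t,e[2]-.055)
    im=cv2.resize(im,None,fx=3,fy=3,interpolation=cv2.INTER_CUBIC);draw(im,p,P,None,3)
    c=np.int32(proj(p,e)[0]*3);c[1]=max(c[1],200);cv2.imwrite(f'pics/h_{n}.png',im[c[1]-200:c[1]+200,c[0]-200:c[0]+200])
a=cv2.imread('pics/h_S.png');b=cv2.imread('pics/h_D.png');cv2.imwrite('pics/h.png',np.hstack([a,b]))
E
```

```text
[0.4288 0.1878 0.464 ] [3.141  0.0004 1.4662] q [ 0.2917 -0.1003  1.4407 -0.0006  1.8008  0.3961] 0.007633554565241743 [-0.2286  0.199  -5.0685] 12.125
[[[0,0,16,0,0,0,0],[0,0.1,16,0,0,0,0],[0,0,16,0,0,0,0],[0,0.1,16,0,0,0,0],[0.1,0,16,0.001,0,0,0]]]
eye expected [0.4263 0.1635 0.259 ]
S [[299.5242 129.7463]] [(array([170., 212.]), 0.89)]
D [[216.3031 100.8174]] [(array([302., 265.]), 0.71)]
```

View pics/h.png

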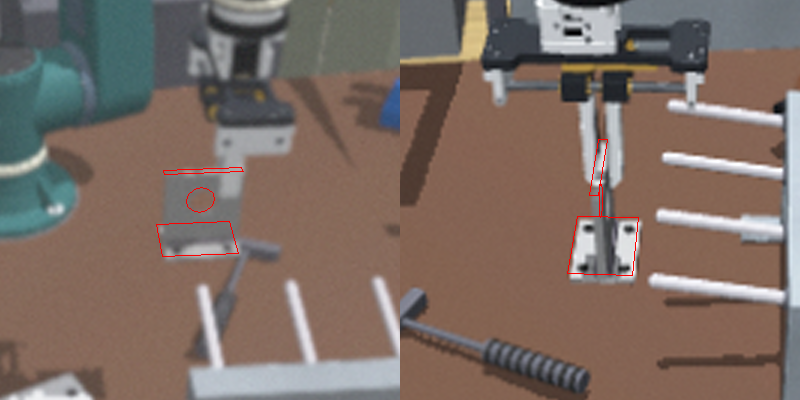

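The held bracket matches the prediction in both views. Now I'll descend to the peg axis and check the peg projections.

Call:
step_arm(
  commands=[
    [[0,0,16,0,0,0,0],[0,0,16,0,0,0,0],[0,0,16,0,0,0,0],[0,0,16,0,0,0,0],[0,0,16,0,0,0,0],[0,0,0,0,0,0,0]],
  ],
)

```text
time: 13.08
tool_pos: [0.4285, 0.1879, 0.3816]
ee_rot: [-3.138, 0.001, 1.466]
wrist_force: [0.6, -0.3, -4.8]
width: 0.0081
finger_force: 30.0
```

```bash
python3 - <<'E'
from look import *
S=eyes.snapshot('scene');D=eyes.snapshot('side')
for n,p in (('S',S),('D',D)):
    im=cv2.resize(p['color'][:,:,::-1],None,fx=4,fy=4,interpolation=cv2.INTER_CUBIC)
    e=np.array(o['tool_pos'])+[*(-ey*.0244),-.205];draw(im,p,bpts(e[0],e[1],t,e[2]-.055),None,4)
    for k in pegs:
        q=np.array([[*(np.array(pegs[k])+ex*s),.165-.1405*s] for s in(-.06,.06)]);L=np.int32(proj(p,q)*4);cv2.line(im,tuple(map(int,L[0])),tuple(map(int,L[1])),(0,0,255),1)
    c=np.int32(proj(p,[.5,.27,.16])[0]*4);im=im[max(c[1]-300,0):max(c[1]-300,0)+600,c[0]-200-(n=='S')*80:c[0]+200-(n=='S')*80];cv2.imwrite(f'pics/k_{n}.png',im)
cv2.imwrite('pics/k.png',np.hstack([cv2.imread('pics/k_S.png'),cv2.imread('pics/k_D.png')]))
show((tcp(1,-.06,.0244,-.001),1.466,3,0,1),(tcp(1,.015,.0244,-.001),1.466,6,0,1))
E
```

```text
[0.4285 0.1879 0.3816] [-3.1379  0.0015  1.4658] q [ 0.2919 -0.0901  1.5935  0.0001  1.6422  0.3969] 0.008085354829679951 [ 0.6343 -0.278  -4.7983] 13.075
[[[-0.1,13.4,2.1,0,0,0,0],[-0.1,13.4,2.2,0,0,0,0],[-0.1,13.4,2.1,0,0,0,0],[0,12.5,1.8,0,0,0,0],[0,12.5,1.7,0,0,0,0],[0,12.5,1.8,0,0,0,0],[0,12.5,1.8,0,0,0,0],[0,12.5,1.7,0,0,0,0],[0,12.5,1.8,0,0,0,0]]]
```

View pics/k.png

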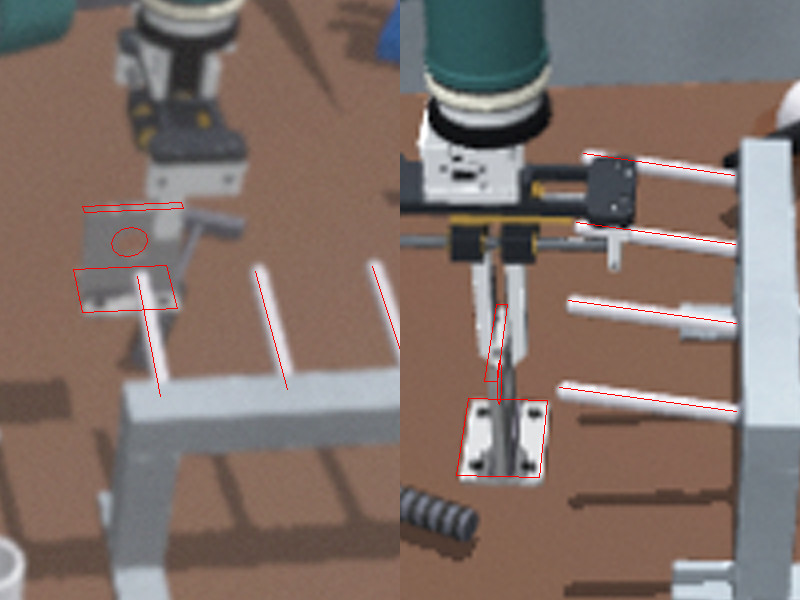

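Call:
step_arm(
  commands=[
    [[0,13.4,1.0,0,0,0,0],[0,13.4,1.5,0,0,0,0],[0,13.4,1.9,0,0,0,0],[0,12.5,1.8,0,0,0,0],[0,12.5,1.7,0,0,0,0],[0,12.5,1.8,0,0,0,0],[0,12.5,1.8,0,0,0,0],[0,12.5,1.7,0,0,0,0],[0,12.5,1.8,0,0,0,0],[0,0,0,0,0,0,0]],
  ],
)

```text
time: 14.42
tool_pos: [0.5442, 0.1757, 0.3682]
ee_rot: [-3.141, 0.0, 1.465]
wrist_force: [-0.1, -1.4, -5.3]
width: 0.0079
finger_force: 30.0
```

Call:
step_arm(
  commands=[
    [[0,0,4,0,0,0,0],[0,0,2,0,0,0,0],[0,0,1,0,0,0,0],[0,0,1,0,0,0,0],[0,0,0,0,0,0,0]],
  ],
)

```text
time: 15.05
tool_pos: [0.5433, 0.1759, 0.3607]
ee_rot: [3.142, -0.0, 1.466]
wrist_force: [-0.6, 0.2, -5.7]
width: 0.0079
finger_force: 30.0
```

Call:
step_arm(
  commands=[
    [[0,0,1,0,0,0,0],[0,0,1,0,0,0,0],[0,0,1,0,0,0,0],[0,0,0,0,0,0,0]],
  ],
)

```text
time: 15.55
tool_pos: [0.5433, 0.1759, 0.3594]
ee_rot: [3.14, -0.001, 1.466]
wrist_force: [-3.1, -0.2, 3.7]
width: 0.0079
finger_force: 30.0
```

Contact: the peg carries the load. I'll open the gripper and lift away.

Call:
step_arm(
  commands=[
    [[0,0,0,0,0,0,20],[0,0,0,0,0,0,36],[0,0,0,0,0,0,36],[0,0,0,0,0,0,36],[0,0,-10,0,0,0,36],[0,0,-20,0,0,0,36],[0,0,-30,0,0,0,36],[0,0,-30,0,0,0,36],[0,0,-20,0,0,0,44],[0,0,0,0,0,0,44]],
  ],
)

```text
time: 16.8
tool_pos: [0.5434, 0.1759, 0.4707]
ee_rot: [3.136, -0.002, 1.466]
wrist_force: [-0.3, 0.4, 0.6]
width: 0.044
finger_force: 0.0
```

```bash
python3 - <<'E'
from look import *
S=eyes.snapshot('scene');D=eyes.snapshot('side')
B=[(.4951,-.2166,.8125),(.5982,-.2569,.9697),(.4518,-.3253,.725)]
out=[]
for n,p in (('S',S),('D',D)):
    im=cv2.resize(p['color'][:,:,::-1],None,fx=3,fy=3,interpolation=cv2.INTER_CUBIC)
    for b in B[1:]: draw(im,p,bpts(*b),None,3)
    for c in ([.54,.16,.16],[.5275,-.2895,.1]):
        c=np.int32(proj(p,c)[0]*3);out.append(im[max(c[1]-150,0):max(c[1]-150,0)+300,c[0]-200:c[0]+200])
cv2.imwrite('pics/r.png',np.vstack([np.hstack(out[:2]),np.hstack(out[2:])]))
# above B, -y grasp
b=B[1];y=np.array([-np.sin(b[2]),np.cos(b[2])]);g=np.array(b[:2])-.0244*y
show(((.45,-.02,.46),2.0,10,44),((g[0]-.03,g[1]+.06,.46),b[2]+np.pi/2,8,94),((*g,.42),b[2]+np.pi/2,3,44))
E
```

```text
[0.5434 0.1759 0.4707] [ 3.1363 -0.0018  1.4658] q [0.2138 0.13   1.1944 0.     1.8116 0.3188] 0.04396762139084924 [-0.3484  0.3904  0.5928] 16.8
[[[-20,-7,1,0,0,-0.053,44],[-20,-9,0,0,0,-0.054,44],[-20,-9,1,0,0,-0.053,44],[-19,-10,1,0,0,-0.054,44],[-19,-12,1,0,0,-0.053,44],[-17,-12,0,0,0,-0.054,44],[-18,-13,1,0,0,-0.053,44],[-16,-15,1,0,0,-0.053,44],[-16,-15,1,0,0,-0.054,44],[-14,-16,0,0,0,-0.053,44],[-29,6,0,0,0,-0.068,94],[-29,4,0,0,0,-0.067,94],[-30,2,0,0,0,-0.068,94],[-29,0,0,0,0,-0.067,94],[-29,-2,0,0,0,-0.068,94],[-30,-5,0,0,0,-0.068,94],[-29,-6,0,0,0,-0.067,94],[-28,-7,0,0,0,-0.068,94],[-20,-11,13,0,0,0,44],[-19,-11,14,0,0,0,44]]]
[[[-20,-11,13,0,0,0,44]]]
```

View pics/r.png

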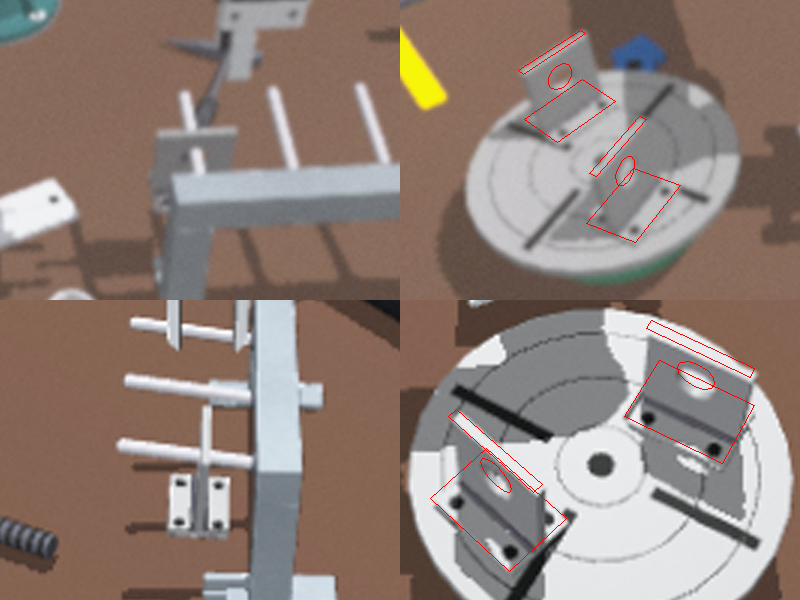

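Bracket 1 hangs well on peg 1. The disc turned a little, so I'll look again from above and fit the base holes automatically.

```bash
cat > holes.py <<'E'
from look import *
from scipy.optimize import least_squares
def blobs(p,o,s=4):
    g=cv2.cvtColor(cv2.resize(p['color'],None,fx=s,fy=s,interpolation=cv2.INTER_CUBIC),cv2.COLOR_RGB2GRAY)
    n,_,st,c=cv2.connectedComponentsWithStats((g<70).astype(np.uint8))
    return np.array([atz(p,(c[i]+.5)/s-.5,.091,o)[:2] for i in range(1,n) if 60<st[i,4]<1600 and max(st[i,2:4])<1.8*min(st[i,2:4])])
H=np.array([[a*.0182,b*.0271] for a in(1,-1) for b in(1,-1)])
def fit(p,o,g,C):
    best=None
    for da in np.arange(-.6,.61,.06):
      for off in [(0,0),(.02,0),(-.02,0),(0,.02),(0,-.02)]:
        R=lambda a:np.array([[np.cos(a),-np.sin(a)],[np.sin(a),np.cos(a)]])
        x=np.array([*(C+R(da)@(np.array(g[:2])-C)+off),g[2]+da])
        for _ in range(4):
            h=H@R(x[2]).T+x[:2];d=np.linalg.norm(h[:,None]-B[None],axis=2);j=d.argmin(1);ok=d.min(1)<.009
            if ok.sum()<2: break
            f=lambda v:((H@R(v[2]).T+v[:2])-B[j])[ok].ravel()
            x=least_squares(f,x).x
        else:
            k=(-len(set(j[ok])),np.abs(f(x)).max()+abs(da)*.001)
            if best is None or k<best[0]: best=(k,x)
    return best
C=np.array([.5275,-.2895])
def look():
    global B,p
    p=eyes.snapshot('wrist');B=blobs(p,o);return p
def run(gs):
    global B
    p=eyes.snapshot('wrist');B=blobs(p,o);print(B[np.linalg.norm(B-C,axis=1)<.15])
    r=[fit(p,o,g,C) for g in gs]
    for x in r: print(x)
    return p,r
E
python3 - <<'E'
from look import *
show(((.45,-.02,.48),1.6,9,94),((.5275,-.29,.5),1.8,10,94))
E
```

```text
[0.5434 0.1759 0.4674] [-3.1415  0.      1.4658] q [0.2137 0.1316 1.1989 0.     1.8112 0.3188] 0.04384381819613249 [ 0.4712 -0.3195 -0.3616] 16.9
[[[-23,-8,-1,0,0,-0.015,94],[-22,-8,-2,0,0,-0.015,94],[-23,-9,-1,0,0,-0.015,94],[-22,-9,-2,0,0,-0.015,94],[-22,-10,-1,0,0,-0.015,94],[-22,-9,-1,0,0,-0.014,94],[-22,-10,-2,0,0,-0.015,94],[-22,-11,-1,0,0,-0.015,94],[-22,-10,-2,0,0,-0.015,94],[-27,7,-2,0,0,-0.02,94],[-28,6,-2,0,0,-0.02,94],[-27,6,-2,0,0,-0.02,94],[-28,5,-2,0,0,-0.02,94],[-27,5,-2,0,0,-0.02,94],[-28,4,-2,0,0,-0.02,94],[-28,4,-2,0,0,-0.02,94],[-28,3,-2,0,0,-0.02,94],[-28,3,-2,0,0,-0.02,94],[-28,2,-2,0,0,-0.02,94]]]
```

Call:
step_arm(
  commands=[
    [[-23,-8,-1,0,0,-0.015,94],[-22,-8,-2,0,0,-0.015,94],[-23,-9,-1,0,0,-0.015,94],[-22,-9,-2,0,0,-0.015,94],[-22,-10,-1,0,0,-0.015,94],[-22,-9,-1,0,0,-0.014,94],[-22,-10,-2,0,0,-0.015,94],[-22,-11,-1,0,0,-0.015,94],[-22,-10,-2,0,0,-0.015,94],[-27,7,-2,0,0,-0.02,94],[-28,6,-2,0,0,-0.02,94],[-27,6,-2,0,0,-0.02,94],[-28,5,-2,0,0,-0.02,94],[-27,5,-2,0,0,-0.02,94],[-28,4,-2,0,0,-0.02,94],[-28,4,-2,0,0,-0.02,94],[-28,3,-2,0,0,-0.02,94],[-28,3,-2,0,0,-0.02,94],[-28,2,-2,0,0,-0.02,94],[0,0,0,0,0,0,94]],
  ],
)

```text
time: 19.4
tool_pos: [0.5284, -0.2919, 0.498]
ee_rot: [-3.139, -0.003, 1.797]
wrist_force: [0.0, -0.3, 0.7]
width: 0.0941
finger_force: 0.0
```

```bash
python3 - <<'E'
from holes import *
p,r=run([(.5982,-.2569,.9697),(.4518,-.3253,.725)])
im=cv2.resize(p['color'][:,:,::-1],None,fx=3,fy=3,interpolation=cv2.INTER_CUBIC)
for x in r:
    if x: draw(im,p,bpts(*x[1]),o,3)
for q in np.int32(proj(p,np.c_[B,np.full(len(B),.091)] if False else np.c_[__import__('holes').B,np.full(len(__import__('holes').B),.091)],o)*3): cv2.circle(im,tuple(map(int,q)),12,(0,255,0),1)
c=np.int32(proj(p,[*C,.1],o)[0]*3);cv2.imwrite('pics/v.png',im[max(0,c[1]-280):c[1]+280,max(0,c[0]-380):c[0]+380])
b=r[0][1];y=np.array([-np.sin(b[2]),np.cos(b[2])]);g=np.array(b[:2])-.0244*y
show(((*g,.42),b[2]+np.pi/2,9,44,1))
E
```

```text
[ 0.5284 -0.2919  0.498 ] [-3.1386 -0.0032  1.7974] q [-0.5986  0.2135  1.0444 -0.      1.888  -0.8252] 0.09413517875537543 [ 0.0209 -0.3409  0.7207] 19.4
[[ 0.5851 -0.2263]
 [ 0.5652 -0.2562]
 [ 0.4483 -0.2912]
 [ 0.6298 -0.2565]
 [ 0.6096 -0.2863]
 [ 0.4998 -0.3263]
 [ 0.484  -0.3317]
 [ 0.4848 -0.3516]
 [ 0.4558 -0.3882]]
((-4, np.float64(0.00040364423698746653)), array([ 0.5974, -0.2563,  0.9768]))
((-3, np.float64(0.0053714104680022455)), array([ 0.4668, -0.3239,  1.0628]))
[[[0,10.2,8.7,0,0,-0.083,44],[-0.9,10.2,8.7,0,-0.001,-0.083,44],[-1.7,10.1,8.7,0,0,-0.084,44],[-2.5,9.9,8.8,0,-0.001,-0.083,44],[-3.3,9.6,8.7,0,0,-0.083,44],[-4.2,9.4,8.7,-0.001,-0.001,-0.083,44],[-4.8,8.9,8.7,0,0,-0.084,44],[-5.7,8.5,8.7,0,0,-0.083,44],[-6.3,8.1,8.8,0,-0.001,-0.083,44]]]
```

View pics/v.png

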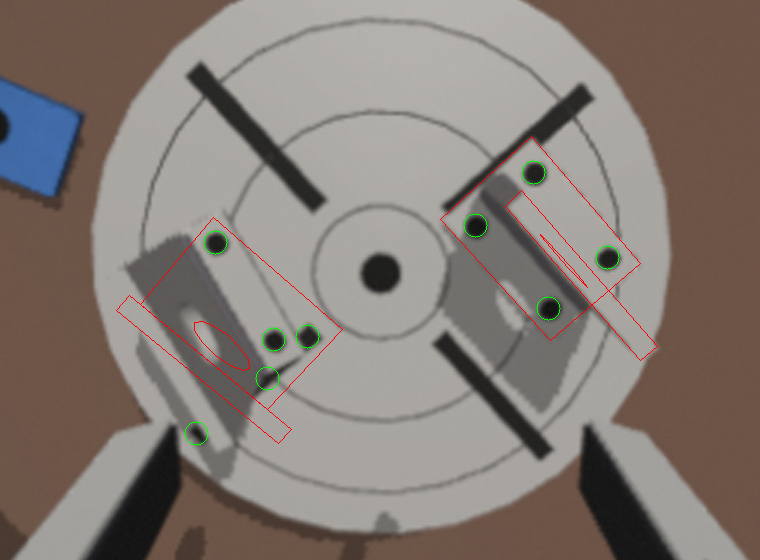

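B's four holes fit to 0.4 mm, at (534,173), (608,258), (475,225) and (548,308). C's two visible holes, (216,243) and (274,340), give (.4525,-.3235, .722), unchanged. Next I'll grasp B.

Call:
step_arm(
  commands=[
    [[0,10.2,8.7,0,0,-0.083,44],[-0.9,10.2,8.7,0,-0.001,-0.083,44],[-1.7,10.1,8.7,0,0,-0.084,44],[-2.5,9.9,8.8,0,-0.001,-0.083,44],[-3.3,9.6,8.7,0,0,-0.083,44],[-4.2,9.4,8.7,-0.001,-0.001,-0.083,44],[-4.8,8.9,8.7,0,0,-0.084,44],[-5.7,8.5,8.7,0,0,-0.083,44],[-6.3,8.1,8.8,0,-0.001,-0.083,44],[0,0,0,0,0,0,44],[0,0,0,0,0,0,44]],
  ],
)

```text
time: 20.82
tool_pos: [0.6174, -0.2689, 0.4226]
ee_rot: [-3.141, 0.004, 2.548]
wrist_force: [0.1, -1.5, 0.5]
width: 0.0442
finger_force: 0.0
```

```bash
python3 - <<'E'
from holes import *
p,r=run([(.5974,-.2563,.9768)])
b=r[0][1];y=np.array([-np.sin(b[2]),np.cos(b[2])]);g=np.array(b[:2])-.0244*y
R=Ro.from_euler('xyz',o['ee_rot']);print('corr tool mm',R.inv().apply([*(g-o['tool_pos'][:2])*1e3,(.344-o['tool_pos'][2])*1e3]),b[2]+np.pi/2-o['ee_rot'][2])
E
```

```text
[ 0.6174 -0.2689  0.4226] [-3.1413  0.0037  2.5482] q [-0.4947  0.3659  1.0019 -0.0007  1.7701 -1.4722] 0.044184581877155765 [ 0.0737 -1.512   0.5135] 20.825
[[ 0.4485 -0.2912]
 [ 0.484  -0.3316]
 [ 0.5006 -0.3262]
 [ 0.5652 -0.2562]
 [ 0.5852 -0.2264]
 [ 0.6098 -0.2864]
 [ 0.6299 -0.2566]]
((-4, np.float64(0.00030962539476286964)), array([ 0.5975, -0.2564,  0.9768]))
corr tool mm [-0.6253 -0.7752 78.5822] -0.0006487936917096704
```

Call:
step_arm(
  commands=[
    [[0,-0.8,20,0,0,0,44],[0,0,20,0,0,0,44],[0,0,20,0,0,0,44],[0,0,15,0,0,0,44],[0,0,2,0,0,0,44],[0,0,0,0,0,0,0],[0,0,0,0,0,0,0],[0,0,0,0,0,0,0],[0,0,0,0,0,0,0],[0,0,0,0,0,0,0],[0,0,0,0,0,0,0],[0,0,-10,0,0,0,0],[0,0,-20,0,0,0,0],[0,0,-30,0,0,0,0],[0,0,-30,0,0,0,0],[0,0,0,0,0,0,0]],
  ],
)

```text
time: 22.88
tool_pos: [0.6174, -0.2701, 0.4381]
ee_rot: [3.141, 0.009, 2.549]
wrist_force: [0.3, -0.1, -3.9]
width: 0.0081
finger_force: 30.0
```

```bash
python3 - <<'E'
from look import *
show(((.45,.0,.47),2.0,10,0),(tcp(3,-.10,-.0244,.08),1.466,12,0),(tcp(3,-.10,-.0244,.0),1.466,5,0,1))
E
```

```text
[ 0.6174 -0.2701  0.4381] [3.1412 0.0094 2.549 ] q [-0.4964  0.3658  0.9717 -0.0005  1.7948 -1.4747] 0.008055712665424581 [ 0.3487 -0.1115 -3.8527] 22.875
[[[29,13,-3,0,0.001,0.055,0],[30,12,-4,0.001,0.001,0.055,0],[30,9,-3,0,0.001,0.055,0],[30,8,-4,0,0.001,0.055,0],[32,7,-3,0,0.001,0.054,0],[31,5,-3,0.001,0,0.055,0],[32,3,-4,0,0.001,0.055,0],[31,1,-3,0,0.001,0.055,0],[32,-1,-3,0.001,0.001,0.055,0],[32,-2,-3,0,0.001,0.055,0],[25,11,0,0,0,0.044,0],[26,10,1,0,0,0.045,0],[26,9,0,0,0,0.044,0],[26,7,1,0,0,0.045,0],[27,6,0,0,0,0.044,0],[27,6,1,0,0,0.045,0],[27,4,0,0,0,0.044,0],[27,2,1,0,0,0.045,0],[28,2,0,0,0,0.044,0],[27,0,1,0,0,0.045,0]]]
[[[28,-1,0,0,0,0.044,0],[27,-2,0,0,0,0.045,0],[0.1,0,16.1,0,0,0,0],[0,0,16.1,0,0,0,0],[0.1,0.1,16.1,0,0,0,0],[0,0,16.1,0,0,0,0],[0.1,0,16.1,0,0,0,0]]]
```

Call:
step_arm(
  commands=[
    [[29,13,-3,0,0.001,0.055,0],[30,12,-4,0.001,0.001,0.055,0],[30,9,-3,0,0.001,0.055,0],[30,8,-4,0,0.001,0.055,0],[32,7,-3,0,0.001,0.054,0],[31,5,-3,0.001,0,0.055,0],[32,3,-4,0,0.001,0.055,0],[31,1,-3,0,0.001,0.055,0],[32,-1,-3,0.001,0.001,0.055,0],[32,-2,-3,0,0.001,0.055,0],[25,11,0,0,0,0.044,0],[26,10,1,0,0,0.045,0],[26,9,0,0,0,0.044,0],[26,7,1,0,0,0.045,0],[27,6,0,0,0,0.044,0],[27,6,1,0,0,0.045,0],[27,4,0,0,0,0.044,0],[27,2,1,0,0,0.045,0],[28,2,0,0,0,0.044,0],[27,0,1,0,0,0.045,0]],
  ],
)

```text
time: 25.38
tool_pos: [0.4446, 0.2752, 0.4612]
ee_rot: [-3.133, -0.0, 1.553]
wrist_force: [-0.3, -1.5, -4.8]
width: 0.0081
finger_force: 30.0
```

Call:
step_arm(
  commands=[
    [[28,-1,0,0,0,0.044,0],[27,-2,0,0,0,0.045,0],[0,0,16,0,0,0,0],[0,0,16,0,0,0,0],[0,0,16,0,0,0,0],[0,0,16,0,0,0,0],[0,0,16,0,0,0,0],[0,0,0,0,0,0,0],[0,0,0,0,0,0,0]],
  ],
)

```text
time: 26.5
tool_pos: [0.4437, 0.3296, 0.3846]
ee_rot: [-3.137, -0.003, 1.466]
wrist_force: [0.4, -0.7, -4.2]
width: 0.0079
finger_force: 30.0
```

```bash
python3 - <<'E'
from look import *
show((tcp(3,-.06,-.0244,.001),1.466,3,0,1),(tcp(3,.015,-.0244,.001),1.466,6,0,1))
S=eyes.snapshot('scene');D=eyes.snapshot('side')
for n,p in (('S',S),('D',D)):
    im=cv2.resize(p['color'][:,:,::-1],None,fx=4,fy=4,interpolation=cv2.INTER_CUBIC)
    e=np.array(o['tool_pos'])+[*(ey*.0244),-.205];draw(im,p,bpts(e[0],e[1],t,e[2]-.055),None,4)
    for k in pegs:
        q=np.array([[*(np.array(pegs[k])+ex*s),.165-.1405*s] for s in(-.06,.06)]);L=np.int32(proj(p,q)*4);cv2.line(im,tuple(map(int,L[0])),tuple(map(int,L[1])),(0,0,255),1)
    c=np.int32(proj(p,[.5,.3,.16])[0]*4);im=im[max(c[1]-300,0):max(c[1]-300,0)+600,c[0]-200-(n=='S')*80:c[0]+200-(n=='S')*80];cv2.imwrite(f'pics/k_{n}.png',im)
cv2.imwrite('pics/k2.png',np.hstack([cv2.imread('pics/k_S.png'),cv2.imread('pics/k_D.png')]))
E
```

```text
[0.4437 0.3296 0.3846] [-3.1373 -0.0026  1.4657] q [0.5351 0.0983 1.3983 0.0046 1.6468 0.6405] 0.007885595540846665 [ 0.3644 -0.6602 -4.1556] 26.5
[[[0.1,13.4,1.7,-0.001,-0.001,0,0],[0,13.5,1.6,-0.002,-0.001,0,0],[0.1,13.4,1.8,-0.001,-0.001,0,0],[0,12.5,1.7,0,0,0,0],[0,12.5,1.8,0,0,0,0],[0,12.5,1.7,0,0,0,0],[0,12.5,1.8,0,0,0,0],[0,12.5,1.7,0,0,0,0],[0,12.5,1.8,0,0,0,0]]]
```

View pics/k2.png

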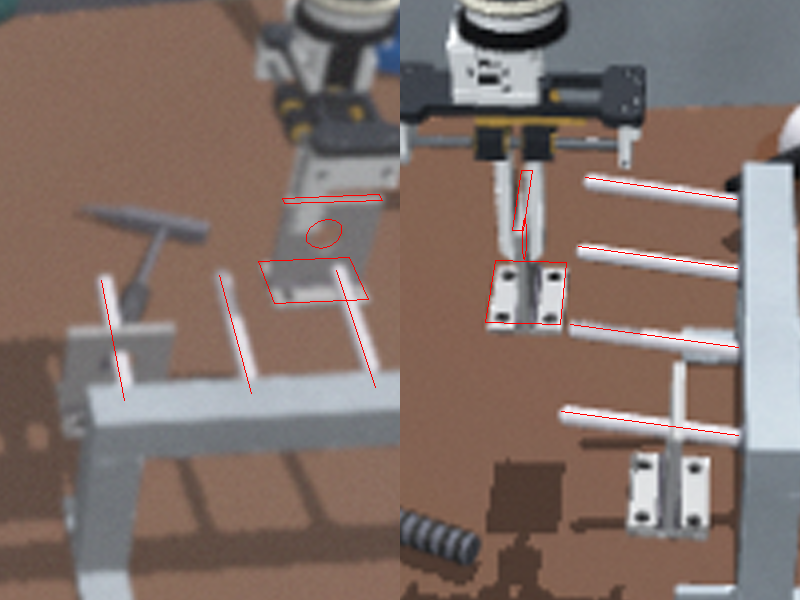

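B is aligned with peg 3 in both views, so I'll insert it.

Call:
step_arm(
  commands=[
    [[0,13.4,1.7,0,0,0,0],[0,13.5,1.6,0,0,0,0],[0,13.4,1.8,0,0,0,0],[0,12.5,1.7,0,0,0,0],[0,12.5,1.8,0,0,0,0],[0,12.5,1.7,0,0,0,0],[0,12.5,1.8,0,0,0,0],[0,12.5,1.7,0,0,0,0],[0,12.5,1.8,0,0,0,0],[0,0,4,0,0,0,0],[0,0,2,0,0,0,0],[0,0,1,0,0,0,0],[0,0,1,0,0,0,0],[0,0,0,0,0,0,0],[0,0,0,0,0,0,0]],
  ],
)

```text
time: 28.48
tool_pos: [0.5579, 0.3176, 0.3604]
ee_rot: [-3.137, -0.002, 1.466]
wrist_force: [-0.7, 0.3, -2.9]
width: 0.0081
finger_force: 30.0
```

Call:
step_arm(
  commands=[
    [[0,0,1,0,0,0,0],[0,0,1,0,0,0,0],[0,0,0,0,0,0,0]],
  ],
)

```text
time: 28.85
tool_pos: [0.5578, 0.3176, 0.36]
ee_rot: [-3.138, -0.003, 1.466]
wrist_force: [-3.7, -1.3, 5.2]
width: 0.0077
finger_force: 30.0
```

Call:
step_arm(
  commands=[
    [[0,0,0,0,0,0,20],[0,0,0,0,0,0,36],[0,0,0,0,0,0,36],[0,0,0,0,0,0,36],[0,0,-10,0,0,0,36],[0,0,-20,0,0,0,36],[0,0,-30,0,0,0,36],[0,0,-30,0,0,0,36],[0,0,-20,0,0,0,44],[0,0,0,0,0,0,44]],
  ],
)

```text
time: 30.1
tool_pos: [0.5585, 0.3172, 0.4711]
ee_rot: [-3.141, -0.005, 1.466]
wrist_force: [-0.4, -0.5, 0.9]
width: 0.0438
finger_force: 0.0
```

```bash
python3 - <<'E'
from look import *
c=(.4525,-.3235,.722);y=np.array([-np.sin(c[2]),np.cos(c[2])]);g=np.array(c[:2])+.0244*y
show(((.45,.05,.48),1.9,10,44),((*g,.45),c[2]+np.pi/2,13,44),)
E
```

```text
[0.5585 0.3172 0.4711] [-3.1415 -0.0048  1.4657] q [0.4273 0.2963 0.9961 0.0044 1.8468 0.5335] 0.04380880679796704 [-0.3949 -0.4525  0.8885] 30.1
[[[-28,-8,-1,0,0,-0.043,44],[-27,-9,-1,0,-0.001,-0.044,44],[-27,-11,-1,0,0,-0.043,44],[-26,-11,-1,0,-0.001,-0.044,44],[-26,-13,-1,0.001,0,-0.043,44],[-26,-13,-1,0,-0.001,-0.044,44],[-24,-15,-1,0,0,-0.043,44],[-24,-16,-1,0,-0.001,-0.043,44],[-24,-17,-1,0,0,-0.044,44],[-22,-18,-1,0,-0.001,-0.043,44],[-26,-10,2,0,0,-0.03,44],[-25,-10,3,0,0,-0.03,44],[-25,-12,2,0,0,-0.031,44],[-24,-12,2,0,0,-0.03,44],[-24,-13,3,0,0,-0.03,44],[-24,-13,2,0,0,-0.03,44],[-24,-15,2,0,0,-0.031,44],[-22,-14,3,0,0,-0.03,44],[-23,-16,2,0,0,-0.03,44],[-22,-16,2,0,0,-0.03,44]]]
[[[-21,-17,3,0,0,-0.031,44],[-21,-18,2,0,0,-0.03,44],[-21,-18,2,0,0,-0.03,44]]]
```

Call:
step_arm(
  commands=[
    [[-28,-8,-1,0,0,-0.043,44],[-27,-9,-1,0,-0.001,-0.044,44],[-27,-11,-1,0,0,-0.043,44],[-26,-11,-1,0,-0.001,-0.044,44],[-26,-13,-1,0.001,0,-0.043,44],[-26,-13,-1,0,-0.001,-0.044,44],[-24,-15,-1,0,0,-0.043,44],[-24,-16,-1,0,-0.001,-0.043,44],[-24,-17,-1,0,0,-0.044,44],[-22,-18,-1,0,-0.001,-0.043,44],[-26,-10,2,0,0,-0.03,44],[-25,-10,3,0,0,-0.03,44],[-25,-12,2,0,0,-0.031,44],[-24,-12,2,0,0,-0.03,44],[-24,-13,3,0,0,-0.03,44],[-24,-13,2,0,0,-0.03,44],[-24,-15,2,0,0,-0.031,44],[-22,-14,3,0,0,-0.03,44],[-23,-16,2,0,0,-0.03,44],[-22,-16,2,0,0,-0.03,44]],
  ],
)

```text
time: 32.6
tool_pos: [0.4399, -0.2238, 0.4548]
ee_rot: [-3.135, -0.003, 2.203]
wrist_force: [0.3, -0.1, 0.3]
width: 0.0441
finger_force: 0.0
```

Call:
step_arm(
  commands=[
    [[-21,-17,3,0,0,-0.031,44],[-21,-18,2,0,0,-0.03,44],[-21,-18,2,0,0,-0.03,44],[0,0,0,0,0,0,44],[0,0,0,0,0,0,44]],
  ],
)

```text
time: 33.22
tool_pos: [0.437, -0.3048, 0.4486]
ee_rot: [-3.136, -0.003, 2.293]
wrist_force: [0.2, 0.2, -0.4]
width: 0.0441
finger_force: 0.0
```

```bash
python3 - <<'E'
from holes import *
p,r=run([(.4525,-.3235,.722)]);save(p,'c1')
b=r[0][1];y=np.array([-np.sin(b[2]),np.cos(b[2])]);g=np.array(b[:2])+.0244*y
R=Ro.from_euler('xyz',o['ee_rot']);print('corr tool mm',R.inv().apply([*(g-o['tool_pos'][:2])*1e3,(.345-o['tool_pos'][2])*1e3]),b[2]+np.pi/2-o['ee_rot'][2])
for n in ('scene','side'):
    q=eyes.snapshot(n);print(n,[(np.round(x['xy']),round(x['confidence'],2)) for x in models.tip_of(q,'bracket1_eye')],proj(q,[b[0],b[1],.14]))
E
```

```text
[ 0.437  -0.3048  0.4486] [-3.1362 -0.0031  2.2926] q [-0.7141  0.0459  1.3282 -0.005   1.7714 -1.4369] 0.044083418404136786 [ 0.2286  0.15   -0.4225] 33.225
[[ 0.4217 -0.3152]
 [ 0.4483 -0.2914]
 [ 0.4573 -0.3556]
 [ 0.484  -0.3319]
 [ 0.4979 -0.3261]]
((-4, np.float64(0.000481385579639893)), array([ 0.4528, -0.3235,  0.7239]))
corr tool mm [ -0.4158   0.0386 103.63  ] 0.0020663609653084336
scene [(array([366., 177.]), 0.8)] [[147.5252 182.4076]]
side [] [[237.0852 295.0191]]
```

Call:
step_arm(
  commands=[
    [[0,0,25,0,0,0,44],[0,0,25,0,0,0,44],[0,0,25,0,0,0,44],[0,0,20,0,0,0,44],[0,0,8,0,0,0,44],[0,0,0,0,0,0,0],[0,0,0,0,0,0,0],[0,0,0,0,0,0,0],[0,0,0,0,0,0,0],[0,0,0,0,0,0,0],[0,0,0,0,0,0,0],[0,0,-10,0,0,0,0],[0,0,-20,0,0,0,0],[0,0,-30,0,0,0,0],[0,0,-30,0,0,0,0],[0,0,0,0,0,0,0]],
  ],
)

```text
time: 35.48
tool_pos: [0.4371, -0.3055, 0.438]
ee_rot: [-3.136, 0.002, 2.293]
wrist_force: [0.6, -0.1, -6.2]
width: 0.008
finger_force: 30.0
```

```bash
python3 - <<'E'
from look import *
show(((.42,-.05,.475),1.9,11,0),(tcp(4,-.10,.0244,.08),1.466,18,0),(tcp(4,-.10,.0244,.0),1.466,5,0,1))
E
```

```text
[ 0.4371 -0.3055  0.438 ] [-3.136   0.0019  2.2927] q [-0.7147  0.0456  1.3493 -0.0059  1.7455 -1.4377] 0.00799379518534207 [ 0.6101 -0.1487 -6.2053] 35.475
[[[18,14,-3,0,0,0.036,0],[19,14,-4,-0.001,0.001,0.035,0],[20,12,-3,0,0,0.036,0],[20,13,-4,-0.001,0,0.036,0],[20,11,-3,0,0,0.035,0],[21,11,-4,-0.001,0.001,0.036,0],[21,10,-3,0,0,0.036,0],[21,9,-4,-0.001,0,0.036,0],[22,8,-3,0,0,0.035,0],[22,8,-3,-0.001,0.001,0.036,0],[22,7,-4,0,0,0.036,0],[27,11,1,0,0,0.024,0],[27,11,0,0,0,0.024,0],[27,10,1,0,0,0.024,0],[28,10,0,0,0,0.024,0],[27,9,1,0,0,0.024,0],[28,8,1,0,0,0.025,0],[29,7,0,0,0,0.024,0],[28,7,1,0,0,0.024,0],[28,6,1,0,0,0.024,0]]]
[[[29,5,0,0,0,0.024,0],[29,5,1,0,0,0.024,0],[29,4,0,0,0,0.024,0],[28,3,1,0,0,0.024,0],[29,3,1,0,0,0.024,0],[30,2,0,0,0,0.024,0],[29,1,1,0,0,0.024,0],[29,1,1,0,0,0.025,0],[29,-1,0,0,0,0.024,0],[0,0.1,16,0,0,0,0],[-0.1,0.1,16.1,0,0,0,0],[0,0.1,16,0,0,0,0],[0,0.1,16.1,0,0,0,0],[-0.1,0.1,16,0,0,0,0]]]
```

Call:
step_arm(
  commands=[
    [[18,14,-3,0,0,0.036,0],[19,14,-4,-0.001,0.001,0.035,0],[20,12,-3,0,0,0.036,0],[20,13,-4,-0.001,0,0.036,0],[20,11,-3,0,0,0.035,0],[21,11,-4,-0.001,0.001,0.036,0],[21,10,-3,0,0,0.036,0],[21,9,-4,-0.001,0,0.036,0],[22,8,-3,0,0,0.035,0],[22,8,-3,-0.001,0.001,0.036,0],[22,7,-4,0,0,0.036,0],[27,11,1,0,0,0.024,0],[27,11,0,0,0,0.024,0],[27,10,1,0,0,0.024,0],[28,10,0,0,0,0.024,0],[27,9,1,0,0,0.024,0],[28,8,1,0,0,0.025,0],[29,7,0,0,0,0.024,0],[28,7,1,0,0,0.024,0],[28,6,1,0,0,0.024,0]],
  ],
)

```text
time: 37.98
tool_pos: [0.4397, 0.2122, 0.4659]
ee_rot: [-3.135, -0.002, 1.682]
wrist_force: [-0.7, 0.5, -6.3]
width: 0.0076
finger_force: 30.0
```

Call:
step_arm(
  commands=[
    [[29,5,0,0,0,0.024,0],[29,5,1,0,0,0.024,0],[29,4,0,0,0,0.024,0],[28,3,1,0,0,0.024,0],[29,3,1,0,0,0.024,0],[30,2,0,0,0,0.024,0],[29,1,1,0,0,0.024,0],[29,1,1,0,0,0.025,0],[29,-1,0,0,0,0.024,0],[0,0,16,0,0,0,0],[0,0,16,0,0,0,0],[0,0,16,0,0,0,0],[0,0,16,0,0,0,0],[0,0,16,0,0,0,0],[0,0,0,0,0,0,0],[0,0,0,0,0,0,0]],
  ],
)

```text
time: 39.98
tool_pos: [0.4584, 0.4733, 0.3852]
ee_rot: [-3.14, -0.003, 1.466]
wrist_force: [0.6, 0.5, -5.4]
width: 0.0078
finger_force: 30.0
```

```bash
python3 - <<'E'
from look import *
show((tcp(4,-.06,.0244,.001),1.466,3,0,1),(tcp(4,.015,.0244,.001),1.466,6,0,1))
e=np.array(o['tool_pos'])+[*(-ey*.0244),-.205]
for n in ('scene','side'):
    p=eyes.snapshot(n);save(p,'k3'+n);print(n,proj(p,e),[(np.round(x['xy']),round(x['confidence'],2)) for x in models.tip_of(p,'bracket1_eye')])
    im=cv2.resize(p['color'][:,:,::-1],None,fx=4,fy=4,interpolation=cv2.INTER_CUBIC)
    draw(im,p,bpts(e[0],e[1],t,e[2]-.055),None,4)
    c=np.int32(proj(p,[.52,.33,.16])[0]*4);im=im[max(c[1]-300,0):max(c[1]-300,0)+600,c[0]-200-(n=='scene')*20:c[0]+200-(n=='scene')*20];cv2.imwrite(f'pics/k_{n}.png',im)
cv2.imwrite('pics/k3.png',np.hstack([cv2.imread('pics/k_scene.png'),cv2.imread('pics/k_side.png')]))
E
```

```text
[0.4584 0.4733 0.3852] [-3.1397 -0.003   1.4657] q [0.7146 0.3359 1.1144 0.0035 1.6903 0.8201] 0.007804318097675105 [ 0.6005  0.5027 -5.4221] 39.975
[[[-0.2,13.6,1.9,-0.001,-0.001,0,0],[-0.1,13.6,1.9,0,-0.001,0,0],[-0.2,13.5,1.9,-0.001,-0.001,0,0],[0,12.5,1.8,0,0,0,0],[0,12.5,1.7,0,0,0,0],[0,12.5,1.8,0,0,0,0],[0,12.5,1.7,0,0,0,0],[0,12.5,1.8,0,0,0,0],[0,12.5,1.7,0,0,0,0]]]
scene [[383.127  146.3728]] [(array([366., 177.]), 0.77)]
side [[226.0016  65.969 ]] [(array([260.,  90.]), 0.72), (array([347., 198.]), 0.24)]
```

View pics/k3.png

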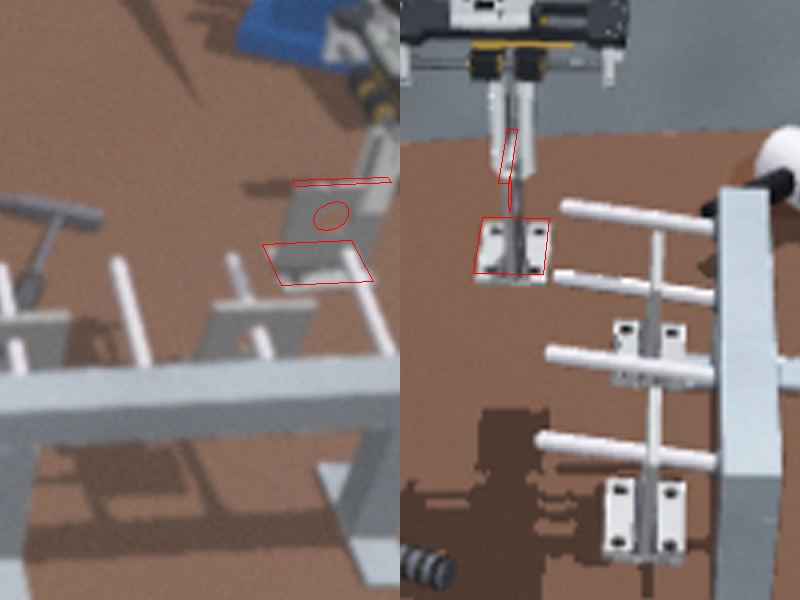

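B hangs on peg 3, and C is aligned with peg 4. I'll insert C.

Call:
step_arm(
  commands=[
    [[0,13.6,1.9,0,0,0,0],[0,13.6,1.9,0,0,0,0],[0,13.5,1.9,0,0,0,0],[0,12.5,1.8,0,0,0,0],[0,12.5,1.7,0,0,0,0],[0,12.5,1.8,0,0,0,0],[0,12.5,1.7,0,0,0,0],[0,12.5,1.8,0,0,0,0],[0,12.5,1.7,0,0,0,0],[0,0,4,0,0,0,0],[0,0,2,0,0,0,0],[0,0,1,0,0,0,0],[0,0,0,0,0,0,0],[0,0,0,0,0,0,0]],
  ],
)

```text
time: 41.92
tool_pos: [0.5732, 0.4611, 0.362]
ee_rot: [-3.14, -0.003, 1.466]
wrist_force: [0.9, -0.9, -1.9]
width: 0.0082
finger_force: 30.0
```

Call:
step_arm(
  commands=[
    [[0,0,1,0,0,0,0],[0,0,1,0,0,0,0],[0,0,0,0,0,0,0]],
  ],
)

```text
time: 42.3
tool_pos: [0.5731, 0.461, 0.3616]
ee_rot: [-3.141, -0.004, 1.466]
wrist_force: [-0.6, -2.5, 5.6]
width: 0.0078
finger_force: 30.0
```

Call:
step_arm(
  commands=[
    [[0,0,1,0,0,0,0],[0,0,0,0,0,0,0]],
  ],
)

```text
time: 42.55
tool_pos: [0.573, 0.4609, 0.3616]
ee_rot: [3.141, -0.004, 1.466]
wrist_force: [-0.9, -3.1, 7.4]
width: 0.0075
finger_force: 30.0
```

Call:
step_arm(
  commands=[
    [[0,0,0,0,0,0,20],[0,0,0,0,0,0,36],[0,0,0,0,0,0,36],[0,0,0,0,0,0,36],[0,0,-10,0,0,0,36],[0,0,-20,0,0,0,36],[0,0,-30,0,0,0,36],[0,0,-30,0,0,0,36],[0,0,-20,0,0,0,44],[0,0,0,0,0,0,44]],
  ],
)

```text
time: 43.8
tool_pos: [0.5733, 0.4608, 0.4716]
ee_rot: [3.14, -0.006, 1.466]
wrist_force: [0.8, -0.9, -0.6]
width: 0.044
finger_force: 0.0
```

```bash
python3 - <<'E'
from look import *
o1=dict(tool_pos=[.4771,-.2002,.4204],ee_rot=[3.1413,.0013,2.3809])
p=eyes.snapshot('wrist')
h=[atz(p,np.array(v)*.64,.01,o1) for v in ((559,43),(505,140))];c=[atz(p,np.array(v)*.64,.01,o1) for v in ((537,4),(599,45),(527,175),(463,140))]
print(h,np.mean(h,0),c);d=h[0]-h[1];print('y axis ang',np.arctan2(d[1],d[0]),np.linalg.norm(d))
m=np.mean(h,0)
show(((.43,.2,.46),1.8,10,94),((m[0],m[1],.40),np.arctan2(d[1],d[0])%np.pi,10,94))
E
```

```text
[0.5733 0.4608 0.4716] [ 3.1396 -0.0063  1.4658] q [0.5992 0.5371 0.6681 0.0038 1.9309 0.7055] 0.04401443432133863 [ 0.8121 -0.8885 -0.5918] 43.8
[array([0.4333, 0.0252, 0.01  ]), array([ 0.4614, -0.0577,  0.01  ])] [ 0.4474 -0.0162  0.01  ] [array([0.3985, 0.0306, 0.01  ]), array([0.457 , 0.0494, 0.01  ]), array([ 0.4969, -0.0624,  0.01  ]), array([ 0.4367, -0.0841,  0.01  ])]
y axis ang 1.89695857798792 0.08755072397124258
[[[-27,-12,1,0,0,-0.033,94],[-28,-12,1,0,-0.001,-0.034,94],[-26,-13,1,0,0,-0.033,94],[-26,-15,0,0,-0.001,-0.034,94],[-26,-15,1,0,0,-0.033,94],[-25,-16,1,0,0,-0.033,94],[-25,-16,1,0,-0.001,-0.034,94],[-24,-18,1,0,0,-0.033,94],[-23,-18,1,0,-0.001,-0.034,94],[-23,-19,1,0,0,-0.033,94],[-21,-3,6,0,0,-0.01,94],[-22,-4,6,0,0,-0.009,94],[-21,-3,6,0,0,-0.01,94],[-22,-4,6,0,0,-0.01,94],[-21,-4,6,0,0,-0.01,94],[-21,-5,6,0,0,-0.009,94],[-21,-4,6,0,0,-0.01,94],[-22,-5,6,0,0,-0.01,94],[-21,-5,6,0,0,-0.009,94],[-21,-5,6,0,0,-0.01,94]]]
```

Call:
step_arm(
  commands=[
    [[-27,-12,1,0,0,-0.033,94],[-28,-12,1,0,-0.001,-0.034,94],[-26,-13,1,0,0,-0.033,94],[-26,-15,0,0,-0.001,-0.034,94],[-26,-15,1,0,0,-0.033,94],[-25,-16,1,0,0,-0.033,94],[-25,-16,1,0,-0.001,-0.034,94],[-24,-18,1,0,0,-0.033,94],[-23,-18,1,0,-0.001,-0.034,94],[-23,-19,1,0,0,-0.033,94],[-21,-3,6,0,0,-0.01,94],[-22,-4,6,0,0,-0.009,94],[-21,-3,6,0,0,-0.01,94],[-22,-4,6,0,0,-0.01,94],[-21,-4,6,0,0,-0.01,94],[-21,-5,6,0,0,-0.009,94],[-21,-4,6,0,0,-0.01,94],[-22,-5,6,0,0,-0.01,94],[-21,-5,6,0,0,-0.009,94],[-21,-5,6,0,0,-0.01,94]],
  ],
)

```text
time: 46.35
tool_pos: [0.4469, -0.0171, 0.3977]
ee_rot: [-3.137, -0.001, 1.897]
wrist_force: [-0.4, 0.0, -0.8]
width: 0.0941
finger_force: 0.0
```

```bash
python3 - <<'E'
from look import *
p=eyes.snapshot('wrist');save(p,'pl')
g=(p['color'].min(2)>170).astype(np.uint8)
n,l,st,c=cv2.connectedComponentsWithStats(g)
for i in range(1,n):
    if st[i,4]>800: print(st[i],c[i])
q=np.int32(np.round(proj(p,[.4474,-.0162,.01],o)[0]))
i=l[min(q[1],383),q[0]];i=i or (np.argmax(st[1:,4])+1)
cnt=max(cv2.findContours((l==i).astype(np.uint8),cv2.RETR_EXTERNAL,cv2.CHAIN_APPROX_NONE)[0],key=len)
w=np.array([atz(p,v,.01,o)[:2] for v in cnt[:,0]]);print(cv2.minAreaRect(np.float32(w*1e3)),q)
m=models.tip_of(p,'plate_mid');print([(x['xy'],x['confidence'],atz(p,x['xy'],.005,o)) for x in m])
S=eyes.snapshot('scene');D=eyes.snapshot('side')
for x in (S,D):print([(np.round(a['xy']),round(a['confidence'],2)) for a in models.tip_of(x,'bracket1_eye')])
E
```

```text
[ 0.4469 -0.0171  0.3977] [-3.1368 -0.0005  1.8971] q [-0.1645 -0.1413  1.6076 -0.0018  1.6798 -0.491 ] 0.09407973292133306 [-0.4404  0.0353 -0.8215] 46.35
[388   0  68  45 829] [424.3812  19.4379]
[ 445    0   59   96 1275] [475.9529  50.5498]
[ 365   18   46   67 1133] [389.0944  49.0247]
[ 232  128   49   87 3973] [256.2031 170.521 ]
[ 125  219   57   68 1084] [150.8958 253.4142]
[ 212  324  100   30 1597] [263.5992 335.3532]
((447.94287109375, -15.458869934082031), (64.14381408691406, 118.9971923828125), 18.689151763916016) [256 173]
[([257.7, 170.9], 0.56, array([ 0.4493, -0.0133,  0.005 ]))]
[(array([364., 176.]), 0.86)]
[(array([314., 198.]), 0.48)]
```

Call:
step_arm(
  commands=[
    [[1.2,1.5,30,0,0,0,94],[0,0,30,0,0,0,94],[0,0,35,0,0,0,94],[0,0,35,0,0,0,94],[0,0,30,0,0,0,94],[0,0,20,0,0,0,94],[0,0,10,0,0,0,94],[0,0,4,0,0,0,94],[0,0,0,0,0,0,94],[0,0,0,0,0,0,94]],
  ],
)

```text
time: 47.9
tool_pos: [0.4484, -0.0152, 0.2064]
ee_rot: [-3.141, 0.002, 1.897]
wrist_force: [0.9, 0.7, -0.9]
width: 0.0937
finger_force: 0.0
```

Call:
step_arm(
  commands=[
    [[0,0,2,0,0,0,94],[0,0,1.5,0,0,0,94],[0,0,0,0,0,0,94],[0,0,0,0,0,0,94]],
  ],
)

```text
time: 48.4
tool_pos: [0.4479, -0.0152, 0.2019]
ee_rot: [-3.139, 0.001, 1.897]
wrist_force: [0.3, -0.0, -0.2]
width: 0.0936
finger_force: 0.0
```

Call:
step_arm(
  commands=[
    [[0,0,0,0,0,0,60],[0,0,0,0,0,0,60],[0,0,0,0,0,0,50],[0,0,0,0,0,0,50],[0,0,0,0,0,0,50],[0,0,0,0,0,0,50],[0,0,-5,0,0,0,50],[0,0,-20,0,0,0,50],[0,0,-40,0,0,0,50],[0,0,-50,0,0,0,50],[0,0,-50,0,0,0,50],[0,0,0,0,0,0,50]],
  ],
)

```text
time: 49.9
tool_pos: [0.449, -0.015, 0.3711]
ee_rot: [3.136, 0.005, 1.897]
wrist_force: [0.5, -0.4, -4.8]
width: 0.0633
finger_force: 30.0
```

```bash
python3 - <<'E'
from look import *
show(((.5275,-.2895,.37),1.9,10,50))
p=eyes.snapshot('wrist');save(p,'pl2')
E
```

```text
[ 0.449  -0.015   0.3711] [3.1362 0.0049 1.8968] q [-0.1591 -0.1332  1.653  -0.0019  1.6148 -0.4852] 0.06327951657180841 [ 0.4521 -0.3918 -4.8304] 49.9
[[[-29,-1,0,0.001,0,0,50],[-28,-2,0,0,0.001,-0.001,50],[-29,-1,1,0.001,0,0,50],[-28,-1,0,0,0.001,0,50],[-29,-2,0,0.001,0,-0.001,50],[-28,-1,0,0,0.001,0,50],[-29,-2,0,0.001,0,0,50],[-28,-1,1,0,0.001,-0.001,50],[-29,-2,0,0.001,0,0,50],[-28,-1,0,0,0.001,0,50]]]
```

Call:
step_arm(
  commands=[
    [[-29,-1,0,0,0,0,50],[-28,-2,0,0,0,0,50],[-29,-1,1,0,0,0,50],[-28,-1,0,0,0,0,50],[-29,-2,0,0,0,0,50],[-28,-1,0,0,0,0,50],[-29,-2,0,0,0,0,50],[-28,-1,1,0,0,0,50],[-29,-2,0,0,0,0,50],[-28,-1,0,0,0,0,50],[0,0,0,0,0,0,50],[0,0,0,0,0,0,50]],
  ],
)

```text
time: 51.45
tool_pos: [0.5259, -0.2889, 0.362]
ee_rot: [-3.136, -0.005, 1.897]
wrist_force: [-0.4, -0.1, -4.7]
width: 0.0639
finger_force: 30.0
```

```bash
python3 - <<'E'
from look import *
p=eyes.snapshot('wrist');save(p,'pl3')
S=eyes.snapshot('scene');
# disc ellipse: bright grey mask from wrist
g=p['color'].astype(int);m=((g.max(2)-g.min(2)<25)&(g.min(2)>90)).astype(np.uint8)
n,l,st,c=cv2.connectedComponentsWithStats(m)
for i in range(1,n):
    if st[i,4]>1000: print(st[i],c[i])
show(((.5275,-.2895,.294),1.9,5,50,1))
a=p['color'][:,:,::-1];b=S['color'][:,:,::-1];cv2.imwrite('pics/z.png',np.hstack([cv2.resize(a,(400,300)),cv2.resize(b[130:330,60:327],(400,300))]))
E
```

```text
[ 0.5259 -0.2889  0.362 ] [-3.1357 -0.0045  1.8968] q [-0.5963  0.2125  1.3133 -0.002   1.623  -0.9224] 0.06392327003880023 [-0.3523 -0.1186 -4.676 ] 51.45
[  115    44   284   251 52221] [256.1133 170.8633]
[ 462  257   50   33 1034] [487.3182 272.4081]
[ 139  305  227   15 2734] [251.8347 312.1836]
[[[-0.3,0.3,13.9,-0.001,0,0,50],[-0.3,0.2,13.9,-0.001,-0.001,-0.001,50],[-0.3,0.3,14,-0.001,0,0,50],[-0.3,0.2,13.9,0,-0.001,-0.001,50],[-0.2,0.2,13.9,-0.001,0,0,50]]]
```

View pics/z.png

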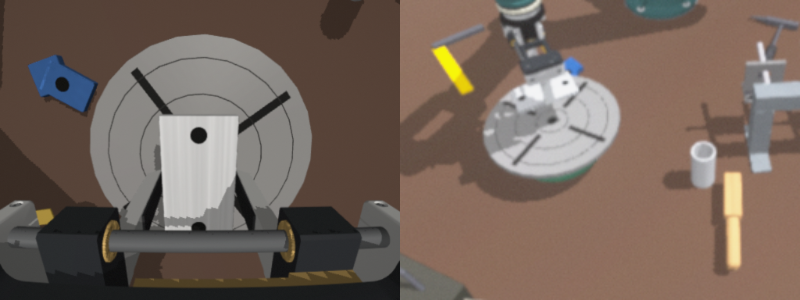

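Call:
step_arm(
  commands=[
    [[-0.8,1,14,0,0,0,50],[0,0,18,0,0,0,50],[0,0,18,0,0,0,50],[0,0,14,0,0,0,50],[0,0,8,0,0,0,50],[0,0,2,0,0,0,50],[0,0,0,0,0,0,50],[0,0,0,0,0,0,50]],
  ],
)

```text
time: 52.55
tool_pos: [0.5276, -0.2901, 0.2921]
ee_rot: [-3.14, 0.002, 1.897]
wrist_force: [-0.2, 0.1, -5.0]
width: 0.0636
finger_force: 30.0
```

Call:
step_arm(
  commands=[
    [[0,0,1,0,0,0,50],[0,0,1,0,0,0,50],[0,0,0,0,0,0,50]],
  ],
)

```text
time: 52.92
tool_pos: [0.5273, -0.2899, 0.2891]
ee_rot: [-3.139, 0.0, 1.897]
wrist_force: [-0.3, 0.0, -5.0]
width: 0.0633
finger_force: 30.0
```

Call:
step_arm(
  commands=[
    [[0,0,1,0,0,0,50],[0,0,1,0,0,0,50],[0,0,0,0,0,0,50]],
  ],
)

```text
time: 53.3
tool_pos: [0.5274, -0.2899, 0.2871]
ee_rot: [-3.139, 0.001, 1.897]
wrist_force: [0.6, 0.2, -5.1]
width: 0.0636
finger_force: 30.0
```

Call:
step_arm(
  commands=[
    [[0,0,0.5,0,0,0,50],[0,0,0.5,0,0,0,50],[0,0,0,0,0,0,50]],
  ],
)

```text
time: 53.68
tool_pos: [0.5273, -0.2899, 0.287]
ee_rot: [-3.139, 0.001, 1.897]
wrist_force: [-2.2, 1.5, 0.1]
width: 0.0637
finger_force: 30.0
```

Call:
step_arm(
  commands=[
    [[0,0,0,0,0,0,66],[0,0,0,0,0,0,70],[0,0,0,0,0,0,80],[0,0,0,0,0,0,90],[0,0,0,0,0,0,90],[0,0,0,0,0,0,90],[0,0,-10,0,0,0,90],[0,0,-30,0,0,0,90],[0,0,-40,0,0,0,90],[0,0,-50,0,0,0,90],[0,0,-50,0,0,0,90],[0,0,0,0,0,0,90],[0,0,0,0,0,0,90]],
  ],
)

```text
time: 55.3
tool_pos: [0.5276, -0.2896, 0.4661]
ee_rot: [-3.139, 0.001, 1.897]
wrist_force: [-0.1, 0.3, -0.9]
width: 0.0901
finger_force: 0.0
```

```bash
cat > pl.py <<'E'
from look import *
def plate(p,o,z=.095,c=(.5275,-.29)):
    # bright plate: threshold sweep
    for th in (215,205,195,225,185):
        g=(p['color'].min(2)>th).astype(np.uint8)
        n,l,st,cc=cv2.connectedComponentsWithStats(g)
        for i in range(1,n):
            if st[i,4]>1500:
                cnt=max(cv2.findContours((l==i).astype(np.uint8),cv2.RETR_EXTERNAL,cv2.CHAIN_APPROX_NONE)[0],key=len)
                print(th,st[i],cv2.minAreaRect(np.float32([atz(p,v,z,o)[:2]*1e3 for v in cnt[:,0]])))
E
python3 - <<'E'
from pl import *
p=eyes.snapshot('wrist');save(p,'pp');plate(p,o)
from holes import blobs
print(models.tip_of(p,'plate_mid')[:1],[atz(p,x['xy'],.09,o) for x in models.tip_of(p,'plate_mid')])
B=blobs(p,o);print(B[np.linalg.norm(B-[.5275,-.2895],axis=1)<.15])
# disc outline
g=p['color'].astype(int);m=((g.max(2)-g.min(2)<25)&(g.min(2)>100)).astype(np.uint8);n,l,st,c=cv2.connectedComponentsWithStats(m);i=1+st[1:,4].argmax()
cnt=max(cv2.findContours((l==i).astype(np.uint8),cv2.RETR_EXTERNAL,cv2.CHAIN_APPROX_NONE)[0],key=len)[:,0]
w=np.array([atz(p,v,.085,o)[:2] for v in cnt if v[1]<200]);
from scipy.optimize import least_squares
r=least_squares(lambda v:np.hypot(*(w-v[:2]).T)-v[2],[.5275,-.29,.14],loss='soft_l1',f_scale=.002);print('disc',r.x,np.median(abs(r.fun)))
show(((.62,-.1,.40),1.7,8,94),((.6725,.0,.40),1.6,5,94))
E
```

```text
[ 0.5276 -0.2896  0.4661] [-3.139   0.0007  1.8968] q [-0.5955  0.2022  1.1206 -0.0026  1.8198 -0.9221] 0.09012352638024566 [-0.1396  0.2919 -0.8612] 55.3
215 [ 230  130   49   89 3923] ((527.0099487304688, -289.5156555175781), (61.50507354736328, 116.93000793457031), 18.7337703704834)
205 [ 230  130   49   89 4007] ((526.9171752929688, -289.5450439453125), (61.74656677246094, 116.95943450927734), 18.709266662597656)
195 [ 229  130   51   89 4050] ((526.9039306640625, -289.54937744140625), (62.31657791137695, 117.08287811279297), 18.590429306030273)
185 [ 229  130   51   90 4148] ((527.2482299804688, -290.1986389160156), (64.01483917236328, 118.4790267944336), 18.65059471130371)
[{'xy': [254.9, 175.4], 'confidence': 0.69}] [array([ 0.5282, -0.2896,  0.09  ])]
[[ 0.5133 -0.249 ]
 [ 0.5418 -0.3333]]
disc [ 0.5266 -0.2874  0.1377] 0.0005215195271242451
[[[19,19,8,-0.001,0,0.025,94],[19,18,8,0,-0.001,0.024,94],[20,17,8,-0.001,0,0.025,94],[20,17,8,-0.001,0,0.024,94],[20,17,8,0,0,0.025,94],[21,16,8,-0.001,-0.001,0.025,94],[21,16,8,-0.001,0,0.024,94],[22,15,8,0,0,0.025,94],[18,13,0,0,0,0.02,94],[19,12,0,0,0,0.02,94],[19,13,0,0,0,0.02,94],[19,11,0,0,0,0.02,94],[20,12,0,0,0,0.02,94]]]
```

Call:
step_arm(
  commands=[
    [[19,19,8,0,0,0.025,94],[19,18,8,0,0,0.024,94],[20,17,8,0,0,0.025,94],[20,17,8,0,0,0.024,94],[20,17,8,0,0,0.025,94],[21,16,8,0,0,0.025,94],[21,16,8,0,0,0.024,94],[22,15,8,0,0,0.025,94],[18,13,0,0,0,0.02,94],[19,12,0,0,0,0.02,94],[19,13,0,0,0,0.02,94],[19,11,0,0,0,0.02,94],[20,12,0,0,0,0.02,94],[0,0,0,0,0,0,94],[0,0,0,0,0,0,94]],
  ],
)

```text
time: 57.32
tool_pos: [0.6725, -0.0005, 0.4003]
ee_rot: [-3.137, 0.002, 1.6]
wrist_force: [-0.5, -0.6, 0.6]
width: 0.0942
finger_force: 0.0
```

```bash
cat > tube.py <<'E'
from look import *
from scipy.optimize import least_squares
def rim(p,o,c,z=.09):
    # dark interior / bright rim: fit circle to bright pixels of the annulus
    ring=lambda c,r,n=72:np.array([[c[0]+r*np.cos(a),c[1]+r*np.sin(a),z] for a in np.linspace(0,2*np.pi,n,endpoint=False)])
    g=cv2.GaussianBlur(cv2.cvtColor(p['color'],cv2.COLOR_RGB2GRAY),(0,0),.8).astype(np.float32)
    sm=lambda P:cv2.remap(g,*[np.float32(v)[None] for v in proj(p,P,o).T],cv2.INTER_LINEAR)[0]
    best=max(((np.mean(sm(ring((x,y),.022)))-.5*np.mean(sm(ring((x,y),.0175)))-.5*np.mean(sm(ring((x,y),.0275))),x,y) for x in np.arange(c[0]-.02,c[0]+.0201,.001) for y in np.arange(c[1]-.02,c[1]+.0201,.001)))
    return best
E
python3 - <<'E'
from tube import *
p=eyes.snapshot('wrist');save(p,'tb')
print('rim',rim(p,o,(.672,.003)))
for q,z in (('tube_mid',.045),('brush',.0)): print(q,[(np.round(x['xy']),round(x['confidence'],2),atz(p,x['xy'],z,o)) for x in models.tip_of(p,q)])
for q in ('brush',):
    for n in ('wrist','side','scene'):
        pp=p if n=='wrist' else eyes.snapshot(n)
        for x in models.masks_of(pp,q)[:1]:
            cnt=max(cv2.findContours(x['mask'].astype(np.uint8),cv2.RETR_EXTERNAL,cv2.CHAIN_APPROX_NONE)[0],key=len)
            w=np.array([atz(pp,v,.036,o)[:2]*1e3 for v in cnt[:,0]]);print(n,q,x['confidence'],cv2.minAreaRect(np.float32(w)),w.min(0),w[w[:,0].argmin()])
S=pp;print('tri')
E
```

```text
[ 0.6725 -0.0005  0.4003] [-3.1371  0.0018  1.5998] q [-0.0845  0.3676  1.0433 -0.0024  1.7349 -0.1138] 0.09420233071104842 [-0.4681 -0.5928  0.5909] 57.325
rim (np.float32(114.767624), np.float64(0.664), np.float64(0.004000000000000017))
tube_mid [(array([248., 178.]), 0.92, array([ 0.6628, -0.    ,  0.045 ]))]
brush [(array([336., 147.]), 0.97, array([0.7824, 0.0371, 0.    ]))]
wrist brush 0.92 ((781.076171875, 38.63945770263672), (35.32733154296875, 198.38812255859375), 78.33463287353516) [681.6627   8.3808] [681.6627  47.7095]
side brush 0.86 ((783.75390625, 19.171371459960938), (63.78927993774414, 189.8411102294922), 76.26289367675781) [694.8378 -18.9793] [694.8378  18.2732]
scene brush 0.78 ((785.2303466796875, 36.57123565673828), (38.589393615722656, 209.78683471679688), 77.9422836303711) [681.1038   4.6237] [681.1038  48.2799]
tri
```

```bash
python3 - <<'E'
from tube import *
for n in ('wrist','scene','side'):
    p=eyes.snapshot(n)
    print(n,rim(p,o,(.667,.003)),proj(p,[.664,.004,.09],o),[(np.round(x['xy']),atz(p,x['xy'],.045,o)) for x in models.tip_of(p,'tube_mid')[:1]])
    if n=='wrist':
        for x in models.masks_of(p,'tube_mid')[:1]:
            ys,xs=np.where(x['mask']);print(x['xy'],xs.min(),xs.max(),ys.min(),ys.max(),x['mask'].sum())
    print(models.tip_of(p,'peg1')[0]['xy'] if n!='wrist' else '')
E
```

```text
[ 0.6726 -0.0004  0.4016] [-3.1396  0.0015  1.5993] q [-0.0844  0.3668  1.0418 -0.0017  1.7348 -0.1132] 0.09363112856592692 [-0.6629  0.7899  0.0221] 57.725
wrist (np.float32(114.39229), np.float64(0.664), np.float64(0.004000000000000017)) [[246.8227 184.1372]] [(array([248., 177.]), array([0.6638, 0.0014, 0.045 ]))]
[248.8, 183.3] 226 268 152 205 1490

scene (np.float32(25.560158), np.float64(0.665), np.float64(0.0030000000000000165)) [[262.6196 230.2021]] [(array([264., 239.]), array([0.6624, 0.0087, 0.045 ]))]
[389.3, 167.5]
side (np.float32(33.064285), np.float64(0.665), np.float64(-0.000999999999999987)) [[311.77   186.2904]] [(array([313., 197.]), array([0.6718, 0.0046, 0.045 ]))]
[259.7, 71.3]
```

The rim is at (.664,.003) in all three views, and the brush is about 18 mm away and lower than the fingertips. I'll grasp the tube high.

Call:
step_arm(
  commands=[
    [[3.8,-8.1,30,0,0,0,94],[0,0,35,0,0,0,94],[0,0,35,0,0,0,94],[0,0,30,0,0,0,94],[0,0,15,0,0,0,94],[0,0,5,0,0,0,94],[0,0,0,0,0,0,94],[0,0,0,0,0,0,60],[0,0,0,0,0,0,40],[0,0,0,0,0,0,40],[0,0,0,0,0,0,40],[0,0,0,0,0,0,40],[0,0,0,0,0,0,40]],
  ],
)

```text
time: 59.8
tool_pos: [0.6644, 0.0034, 0.2515]
ee_rot: [-3.14, 0.001, 1.6]
wrist_force: [0.8, 0.6, -0.5]
width: 0.0482
finger_force: 30.0
```

Call:
step_arm(
  commands=[
    [[0,0,-10,0,0,0,40],[0,0,-30,0,0,0,40],[0,0,-40,0,0,0,40],[0,0,-40,0,0,0,40],[0,0,-30,0,0,0,40],[0,0,0,0,0,0,40],[0,0,0,0,0,0,40]],
  ],
)

```text
time: 60.68
tool_pos: [0.6644, 0.0036, 0.3993]
ee_rot: [-3.136, 0.001, 1.6]
wrist_force: [-0.3, 0.2, -3.8]
width: 0.0483
finger_force: 30.0
```

```bash
python3 - <<'E'
from tube import *
p=eyes.snapshot('wrist');z=o['tool_pos'][2]-.2505+.09
print('rim',rim(p,o,o['tool_pos'][:2],z))
show(((.61,-.15,.42),1.65,6,40),((.527,-.29,.41),1.7,7,40,1))
E
```

```text
[0.6644 0.0036 0.3993] [-3.1359  0.0011  1.5998] q [-0.0794  0.349   1.0697 -0.0017  1.7284 -0.1087] 0.04825778240471545 [-0.304   0.1855 -3.7552] 60.675
rim (np.float32(111.16872), np.float64(0.6633547293966481), np.float64(0.004622852454361004))
[[[-25,-10,-3,-0.001,0,-0.008,40],[-26,-10,-4,-0.001,0,-0.009,40],[-25,-10,-4,-0.002,0,-0.008,40],[-25,-11,-3,-0.001,0,-0.008,40],[-25,-10,-4,-0.001,0.001,-0.009,40],[-25,-11,-3,-0.001,0,-0.008,40],[-19,-13.4,1.4,0,0,-0.007,40],[-18.8,-13.5,1.4,0,0,-0.007,40],[-18.8,-13.7,1.4,0,0,-0.008,40],[-18.7,-13.8,1.4,0,0,-0.007,40],[-18.5,-14,1.4,0,0,-0.007,40],[-18.5,-14,1.4,0,0,-0.007,40],[-18.4,-14.2,1.4,0,0,-0.007,40]]]
```

Call:
step_arm(
  commands=[
    [[-25,-10,-3,0,0,-0.008,40],[-26,-10,-4,0,0,-0.009,40],[-25,-10,-4,0,0,-0.008,40],[-25,-11,-3,0,0,-0.008,40],[-25,-10,-4,0,0,-0.009,40],[-25,-11,-3,0,0,-0.008,40],[-19,-13.4,1.4,0,0,-0.007,40],[-18.8,-13.5,1.4,0,0,-0.007,40],[-18.8,-13.7,1.4,0,0,-0.008,40],[-18.7,-13.8,1.4,0,0,-0.007,40],[-18.5,-14,1.4,0,0,-0.007,40],[-18.5,-14,1.4,0,0,-0.007,40],[-18.4,-14.2,1.4,0,0,-0.007,40],[0,0,0,0,0,0,40],[0,0,0,0,0,0,40]],
  ],
)

```text
time: 62.6
tool_pos: [0.5273, -0.2897, 0.4119]
ee_rot: [-3.138, -0.001, 1.7]
wrist_force: [0.0, 0.7, -3.4]
width: 0.048
finger_force: 30.0
```

```bash
python3 - <<'E'
from pl import *
p=eyes.snapshot('wrist');plate(p,o)
from holes import blobs
B=blobs(p,o);print(B[np.linalg.norm(B-[.5275,-.2895],axis=1)<.1])
show(((.527,-.29,.35),1.7,5,40,1))
E
```

```text
[ 0.5273 -0.2897  0.4119] [-3.1376 -0.0012  1.6999] q [-0.5961  0.2031  1.226  -0.0018  1.7163 -0.7254] 0.04795639313636555 [ 0.0362  0.7099 -3.387 ] 62.6
215 [ 216  130   72   89 2769] ((524.3442993164062, -282.074462890625), (61.72111892700195, 100.9423828125), 18.58106231689453)
205 [ 216  130   73   90 2870] ((524.569091796875, -282.52178955078125), (62.047813415527344, 102.355712890625), 18.56079864501953)
195 [ 216  130   73   91 2936] ((524.7640380859375, -283.0968322753906), (62.41158676147461, 103.57111358642578), 18.559701919555664)
185 [ 216  130   73   93 3007] ((524.90234375, -284.11944580078125), (63.24032211303711, 106.74542236328125), 18.443103790283203)
[[ 0.5132 -0.2492]
 [ 0.574  -0.3169]]
[[[-0.1,-0.1,12.5,-0.001,0,0,40],[-0.1,-0.1,12.4,0,0,0,40],[-0.1,0,12.5,-0.001,0,0,40],[-0.1,-0.1,12.5,-0.001,0,0,40],[-0.1,-0.1,12.4,0,0,0,40]]]
```

Call:
step_arm(
  commands=[
    [[0,0,14,0,0,0,40],[0,0,20,0,0,0,40],[0,0,16,0,0,0,40],[0,0,8,0,0,0,40],[0,0,3,0,0,0,40],[0,0,0,0,0,0,40],[0,0,0,0,0,0,40]],
  ],
)

```text
time: 63.52
tool_pos: [0.5272, -0.2903, 0.3533]
ee_rot: [-3.14, 0.002, 1.7]
wrist_force: [-0.3, -0.7, -3.3]
width: 0.048
finger_force: 30.0
```

Call:
step_arm(
  commands=[
    [[0,0,1,0,0,0,40],[0,0,1,0,0,0,40],[0,0,0,0,0,0,40]],
  ],
)

```text
time: 63.9
tool_pos: [0.527, -0.2901, 0.3503]
ee_rot: [-3.139, 0.001, 1.7]
wrist_force: [0.1, -0.4, -4.0]
width: 0.0485
finger_force: 30.0
```

Call:
step_arm(
  commands=[
    [[0,0,1,0,0,0,40],[0,0,0.5,0,0,0,40],[0,0,0,0,0,0,40]],
  ],
)

```text
time: 64.28
tool_pos: [0.527, -0.2901, 0.3488]
ee_rot: [-3.139, 0.001, 1.7]
wrist_force: [-0.3, -0.6, -3.7]
width: 0.0486
finger_force: 30.0
```

Call:
step_arm(
  commands=[
    [[0,0,1,0,0,0,40],[0,0,0.5,0,0,0,40],[0,0,0,0,0,0,40]],
  ],
)

```text
time: 64.65
tool_pos: [0.527, -0.2901, 0.3473]
ee_rot: [-3.139, 0.001, 1.7]
wrist_force: [-0.1, 0.1, -3.6]
width: 0.048
finger_force: 30.0
```

Call:
step_arm(
  commands=[
    [[0,0,0.5,0,0,0,40],[0,0,0.5,0,0,0,40],[0,0,0,0,0,0,40]],
  ],
)

```text
time: 65.03
tool_pos: [0.527, -0.2901, 0.3465]
ee_rot: [-3.139, 0.001, 1.7]
wrist_force: [0.3, -0.1, -3.8]
width: 0.0483
finger_force: 30.0
```

Call:
step_arm(
  commands=[
    [[0,0,0.5,0,0,0,40],[0,0,0.5,0,0,0,40],[0,0,0,0,0,0,40]],
  ],
)

```text
time: 65.4
tool_pos: [0.527, -0.2901, 0.3464]
ee_rot: [-3.14, 0.002, 1.7]
wrist_force: [-1.8, 0.3, 2.2]
width: 0.0485
finger_force: 30.0
```

Contact: the tube rests on the plate. I'll release and lift clear.

Call:
step_arm(
  commands=[
    [[0,0,0,0,0,0,50],[0,0,0,0,0,0,54],[0,0,0,0,0,0,64],[0,0,0,0,0,0,80],[0,0,0,0,0,0,94],[0,0,0,0,0,0,94],[0,0,-10,0,0,0,94],[0,0,-30,0,0,0,94],[0,0,-40,0,0,0,94],[0,0,-40,0,0,0,94],[-20,-20,-20,0,0,0,94],[-30,-30,0,0,0,0,94],[-30,-30,0,0,0,0,94],[0,0,0,0,0,0,94],[0,0,0,0,0,0,94]],
  ],
)

```text
time: 67.28
tool_pos: [0.4584, -0.3793, 0.4862]
ee_rot: [-3.14, 0.001, 1.7]
wrist_force: [0.1, 0.6, 0.6]
width: 0.0938
finger_force: 0.0
```

```bash
python3 - <<'E'
from tube import *
S=eyes.snapshot('scene');D=eyes.snapshot('side')
a=S['color'][90:300,70:460,::-1];b=D['color'][30:370,100:400,::-1]
cv2.imwrite('pics/fin.png',np.hstack([cv2.resize(a,(450,242*1)) if False else cv2.copyMakeBorder(cv2.resize(a,(450,242)),0,228,0,0,cv2.BORDER_CONSTANT),cv2.resize(b,(350,397)) if False else cv2.copyMakeBorder(cv2.resize(b,(350,397)),0,73,0,0,cv2.BORDER_CONSTANT)]))
p=eyes.snapshot('wrist')
for q,n in ((p,'w'),(S,'s'),(D,'d')): print(n,rim(q,o,(.527,-.29),.185))
for q,z in (('brush',0),('chip_hammer',0),('magnet',0)):
    print(q,[tri([ray(S,models.tip_of(S,q)[0]['xy']),ray(D,models.tip_of(D,q)[0]['xy'])])])
E
```

```text
[ 0.4584 -0.3793  0.4862] [-3.1401  0.0013  1.6998] q [-0.786   0.189   1.0965 -0.002   1.856  -0.9156] 0.09380200768157891 [0.0921 0.6255 0.5561] 67.275
w (np.float32(79.69788), np.float64(0.526), np.float64(-0.29))
s (np.float32(14.058594), np.float64(0.527), np.float64(-0.291))
d (np.float32(30.541267), np.float64(0.527), np.float64(-0.293))
brush [array([0.7856, 0.0286, 0.0078])]Traceback (most recent call last):
  File "<stdin>", line 8, in <module>
IndexError: list index out of range
```

View pics/fin.png

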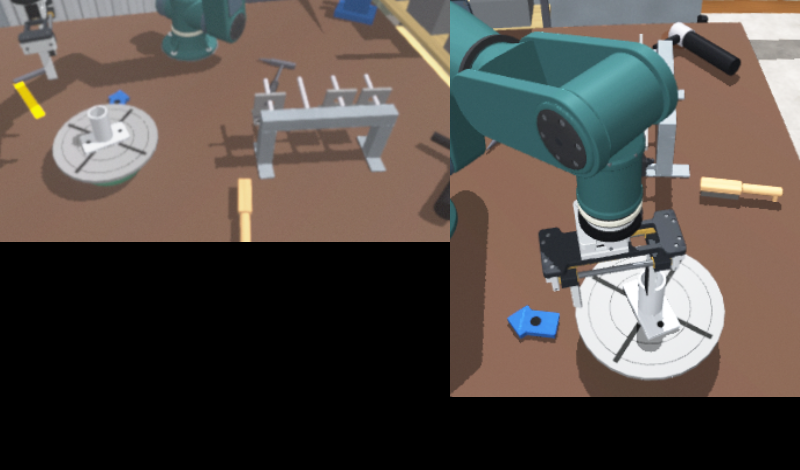

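The tube stands on the middle of the plate, at (98,122), and the three brackets hang on pegs 1, 3 and 4, at (268,100), (340,98) and (376,95). The magnet, brush and hammer look unmoved, so I'll hand the job in.

```bash
python3 -c "
from bench import robot
print(robot.close_job())"
```

```text
the job is handed in; nothing more can be done
None
```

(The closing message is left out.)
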